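# Demould cured resin castings

### The arm

A 6-joint arm with a two-finger parallel gripper is mounted at the origin on the work surface. World frame = base frame: x ahead of the robot, y to its left, z up, the work surface at z = 0. Lengths are in m, angles in rad, forces in N, time in s.
With the tool pointing down it reaches from about 0.375 to 0.975 m from the base axis. Payload 3.8 kg.
Tool frame: the origin (TCP) lies on the centre line of the jaws, within the pads' length; the fingertips stand 22 mm ahead of it and the grasp point (between the pads) lies 3 mm ahead of it; x points along the fingers, y is the direction in which the jaws open and shut, and the axes are right-handed (so a half turn about x gives the same grasp; the last joint's range is limited). The gripper opens to 85 mm and grips with 20 to 120 N. Pads are 22 mm wide; open, the fingers measure 114 mm over their backs; the gripper's body (76 mm by 85 mm) begins 54 mm behind the grasp point. The pads swing forward as they close: fully open they stand 13 mm farther back than shut.
Start: joints at [-1.258, 0.264, 1.604, -0, 1.274, -0.037], TCP at [0.231, -0.634, 0.253] pointing down, gripper open.
Joint ranges: [-2.63, 2.63], [-0.94, 2.18], [0.31, 2.57], [-1.31, 4.45], [0, 2.66], [-2.55, 2.55]. Speed limits (rad/s): [2.57, 2.57, 3.14, 3.14, 3.14, 3.14].

### API

Orientations are given as a rotation vector (axis times angle).
In Python, from workcell import monitor, eyes, finish_job gives the robot as it stands. The module is installed in compiled form; this text tells all that it offers.
- The arm moves only by the tool play_rows, never from a script. Its argument "deltas" is a list of rows, each an object of numbers: "wx", "wy", "wz": the turn, a rotation vector about the world's x, y, z in degrees; "x", "y", "z": the shift along the world's x, y, z in mm; "fingers": the closure, from -1 (fully open) to 1 (shut), so that 0 is half open. A call has 1 to 20 rows; each row is the pose to reach, as a shift and turn from the pose commanded when the call began; what a row does not reach only later rows make up. A row lasts 1/8 s, in which the tool goes at most 62.5 mm and 10.7 degrees, less where a joint would pass 70% of its speed; a pose out of reach is approached as far as the arm can. A call with a gripper value outside its range is refused whole. The fingers move at their own pace and stop on an object; "grip_force" is the grip in N (left out, the last holds). Time passes only in rows, so rows that repeat a pose let the fingers close. It gives the time, the measured TCP pose, the force and the opening at its end, in the units of the state.
- monitor.read_state(): the state, without advancing time (a new reading comes with each control period).
- eyes.read_camera(name): name is "side" or "top" or "wrist"; returns a dict with "frame" (480x640x3 uint8, red, green, blue), "depth" (480x640 float32, m along the optical axis (not along the pixel's ray), 0 where there is no reading), "K" (3x3 intrinsics, pixels), "k1" (the pictures are not rectified: a ray, as slopes to the right and down, at radius r is drawn at 1 + k1 r^2 times it, then the intrinsics apply), "view" (4x4, takes a point from world to camera coordinates); the wrist camera has in their place "tool_from_camera" (4x4, takes a point from camera to tool coordinates, whose origin is the TCP and whose axes are the tool frame's). Camera axes: x right, y down, z forward; pixel columns grow to the right and rows downward; lengths in m; the calibration is good to about 2 mm. A picture is of the moment at which its call begins: read the wrist's pose just before it.
- finish_job(): hands the job in, once; it reports no verdict.
The state is a dict: "time": time; "q": joint angles; "joint_vel": joint speeds; "joint_torque": joint torques, N m; "tool_pos": TCP position; "tcp_rot": TCP orientation; "wrist_force": force on the tool from outside, world axes, zero at the start; "torque": the same for the moment, N m; "width": opening from 0.0 (shut) to 1.0 (fully open).
Only numpy, scipy, OpenCV 4.12 (cv2) and the standard library are available. Lean on these libraries where they do the work, as an engineer would, in place of code of your own. Each camera call takes 0.05 s, during which the arm holds its last target.

### The job

Slide the white mould with its cured resin castings, never lifting it, from the dark hot plate until its block lies wholly on the bright cold plate; then, with all castings still in it, draw the pick's tip slowly and steadily (about 3 cm per second) along inside the mould's dark flash groove, from the closed end out to the open end, to break the castings free. Lift every casting out by its metal tab and stand it upright wholly on the green mat, and only then slide the empty mould back wholly onto the hot plate for the next pour. Finish with the pick lying in the notches of its rest, and leave the bottles, glassware and boxes alone.

Things in the scene. Friction and masses are not known exactly. Their poses are not given: they have to be found in the camera images.
- mould: loose white gang mould, 0.9 kg: block 244 (x) x 104 (y) x 26 mm, origin at the centre of its underside; starts with +x roughly away from the robot. Four open cavities 46 x 70 mm, 20 deep (floor 6 thick), centres x = -87, -29, 29, 87, y = 7 mm. Flash groove along its -y side (see the groove points), steel handle on its +y side
- mould_handle (a point): grip point on the mould's handle, an upright steel fin 12 mm thick (mould x), 30 mm long (mould y), its top 54 mm and this point 40 mm above the mould's underside, 72 mm from the mould's middle line on the +y side, on a tongue whose top is 16 mm above the mould's underside
- hot: dark hot plate (red tab at its robot side) on which the mould starts, 266 (x) x 160 (y) mm; origin at the centre of its top face. It may lie left or right of the cold plate
- cold: bright bare-metal cold plate (blue tab at its robot side), 266 (x) x 160 (y) mm, flush with and right beside the hot plate along their long edges; origin at the centre of its top face
- station: fixed grey housing of the two plates, 266 x 320 mm top 50 mm above the bench, with a 34 mm deep, 40 mm high control panel on the robot's side; origin under its centre
- groove_closed (a point): point in the flash groove near its closed end, mid-width and halfway down (4 mm below the mould's top), at x = 100, y = -39, z = 22 mm of the mould. The groove is straight along the mould's x, 10 mm wide, 8 deep, dark-floored, walled off at +x (x > 112 mm), open at -x
- groove_open (a point): point in the flash groove near its open end, mid-width and halfway down (4 mm below the mould's top), at x = -100, y = -39, z = 22 mm of the mould. The groove is straight along the mould's x, 10 mm wide, 8 deep, dark-floored, walled off at +x (x > 112 mm), open at -x
- casting1: amber resin block 42 (x) x 66 (y) x 20 mm high, with a metal tab standing in the middle of its top: 24 mm along x, 10 thick along y, 40 high (top 60 mm above the underside); 0.12 kg; origin at the centre of its underside, z up. Starts loose (2 mm play) in one of the mould's cavities, top flush with the mould's. May be absent
- casting2: amber resin block 42 (x) x 66 (y) x 20 mm high, with a metal tab standing in the middle of its top: 24 mm along x, 10 thick along y, 40 high (top 60 mm above the underside); 0.12 kg; origin at the centre of its underside, z up. Starts loose (2 mm play) in one of the mould's cavities, top flush with the mould's. May be absent
- casting3: amber resin block 42 (x) x 66 (y) x 20 mm high, with a metal tab standing in the middle of its top: 24 mm along x, 10 thick along y, 40 high (top 60 mm above the underside); 0.12 kg; origin at the centre of its underside, z up. Starts loose (2 mm play) in one of the mould's cavities, top flush with the mould's. May be absent
- casting4: amber resin block 42 (x) x 66 (y) x 20 mm high, with a metal tab standing in the middle of its top: 24 mm along x, 10 thick along y, 40 high (top 60 mm above the underside); 0.12 kg; origin at the centre of its underside, z up. Starts loose (2 mm play) in one of the mould's cavities, top flush with the mould's. May be absent
- pick: demoulding pick, 0.06 kg: blue square handle 14 x 14 x 130 mm along its x, then a brass shank 5 mm thick with a round end; origin at the middle of the handle, on its axis, also about its balance point; the tip is 115 mm from the origin along +x. It starts lying level in the rest
- pick_tip (a point): the end of the pick's brass shank
- rest: fixed grey pick rest: base 110 (x) x 60 (y) mm, 8 mm thick, with two forked uprights at x = -42 and 42 mm (each 10 mm thick), notches 20 mm wide open at the top, notch floor 38 mm and fork tops 54 mm above the bench; a pick laid in it has its axis 45 mm up, along the rest's x; origin under the centre
- mat: fixed green mat 260 (x) x 180 (y) x 2 mm; origin at the centre of its underside
- amber_bottle: brown glass bottle with red cap, 84 mm across, 190 mm high; origin at the centre of its underside; to be left alone
- media_bottle: clear bottle with blue cap, 80 mm across, 170 mm high; origin at the centre of its underside; to be left alone
- media_bottle2: clear bottle with yellow cap, 72 mm across, 150 mm high; origin at the centre of its underside; to be left alone
- flask: conical glass flask, 84 mm across, 125 mm high; origin at the centre of its underside; to be left alone
- beaker: glass beaker, 72 mm across, 90 mm high; origin at the centre of its underside; to be left alone
- tip_box: blue pipette tip box with clear lid, 80 x 115 x 65 mm; origin at the centre of its underside; to be left alone
- carton: cardboard carton 90 x 220 x 60 mm; origin at the centre of its underside; to be left alone
- petri: stack of petri dishes, 92 mm across, 30 mm high; origin at the centre of its underside; to be left alone
Things that resemble listed ones, but are neither listed nor needed, are in the scene too. What is shaped like the casting2 but pink or turquoise is not meant.

How it is judged:
On the way, in this order (a step that is already met when the one before it is completed fails the run):
1. the mould has been slid so that its block lies wholly on the cold plate, with every casting still in it (((x of mould in the frame of cold between -0.016 and 0.016 m and y of mould in the frame of cold between -0.0285 and 0.0285 m and angle between the x axis of mould and the x axis of cold, either way round below 0.04 rad) or (x of mould in the frame of cold between -0.014 and 0.014 m and y of mould in the frame of cold between -0.023 and 0.023 m and angle between the x axis of mould and the x axis of cold, either way round below 0.1 rad) or (x of mould in the frame of cold between -0.011 and 0.011 m and y of mould in the frame of cold between -0.016 and 0.016 m and angle between the x axis of mould and the x axis of cold, either way round below 0.23 rad)) and z of mould in the frame of cold below 0.004 m and z of each of casting1, casting2, casting3, casting4 in the frame of mould below 0.014 m and horizontal distance between each of casting1, casting2, casting3, casting4 and mould below 0.105 m and linear speed of mould below 0.02 m/s), for 0.3 s.
2. the pick's tip is down in the groove near its closed end, the mould on the cold plate and the castings still in it (x of pick_tip in the frame of mould between 0.091 and 0.109 m and y of pick_tip in the frame of mould between -0.045 and -0.033 m and z of pick_tip in the frame of mould between 0.014 and 0.025 m and ((x of mould in the frame of cold between -0.016 and 0.016 m and y of mould in the frame of cold between -0.0285 and 0.0285 m and angle between the x axis of mould and the x axis of cold, either way round below 0.04 rad) or (x of mould in the frame of cold between -0.014 and 0.014 m and y of mould in the frame of cold between -0.023 and 0.023 m and angle between the x axis of mould and the x axis of cold, either way round below 0.1 rad) or (x of mould in the frame of cold between -0.011 and 0.011 m and y of mould in the frame of cold between -0.016 and 0.016 m and angle between the x axis of mould and the x axis of cold, either way round below 0.23 rad)) and z of mould in the frame of cold below 0.004 m and z of each of casting1, casting2, casting3, casting4 in the frame of mould below 0.014 m and horizontal distance between each of casting1, casting2, casting3, casting4 and mould below 0.105 m), for 0.1 s.
3. the pick's tip is down in the groove a fifth of the way along (x of pick_tip in the frame of mould between 0.051 and 0.069 m and y of pick_tip in the frame of mould between -0.045 and -0.033 m and z of pick_tip in the frame of mould between 0.014 and 0.025 m), for 0.1 s.
4. the pick's tip is down in the groove two fifths along (x of pick_tip in the frame of mould between 0.011 and 0.029 m and y of pick_tip in the frame of mould between -0.045 and -0.033 m and z of pick_tip in the frame of mould between 0.014 and 0.025 m), for 0.1 s.
5. the pick's tip is down in the groove three fifths along (x of pick_tip in the frame of mould between -0.029 and -0.011 m and y of pick_tip in the frame of mould between -0.045 and -0.033 m and z of pick_tip in the frame of mould between 0.014 and 0.025 m), for 0.1 s.
6. the pick's tip is down in the groove four fifths along (x of pick_tip in the frame of mould between -0.069 and -0.051 m and y of pick_tip in the frame of mould between -0.045 and -0.033 m and z of pick_tip in the frame of mould between 0.014 and 0.025 m), for 0.1 s.
7. the pick's tip is down in the groove near its open end, the mould on the cold plate and the castings still in it (x of pick_tip in the frame of mould between -0.109 and -0.091 m and y of pick_tip in the frame of mould between -0.045 and -0.033 m and z of pick_tip in the frame of mould between 0.014 and 0.025 m and ((x of mould in the frame of cold between -0.016 and 0.016 m and y of mould in the frame of cold between -0.0285 and 0.0285 m and angle between the x axis of mould and the x axis of cold, either way round below 0.04 rad) or (x of mould in the frame of cold between -0.014 and 0.014 m and y of mould in the frame of cold between -0.023 and 0.023 m and angle between the x axis of mould and the x axis of cold, either way round below 0.1 rad) or (x of mould in the frame of cold between -0.011 and 0.011 m and y of mould in the frame of cold between -0.016 and 0.016 m and angle between the x axis of mould and the x axis of cold, either way round below 0.23 rad)) and z of mould in the frame of cold below 0.004 m and z of each of casting1, casting2, casting3, casting4 in the frame of mould below 0.014 m and horizontal distance between each of casting1, casting2, casting3, casting4 and mould below 0.105 m), for 0.1 s.
8. every casting stands on the mat while the mould is still on the cold plate (((x of mould in the frame of cold between -0.016 and 0.016 m and y of mould in the frame of cold between -0.0285 and 0.0285 m and angle between the x axis of mould and the x axis of cold, either way round below 0.04 rad) or (x of mould in the frame of cold between -0.014 and 0.014 m and y of mould in the frame of cold between -0.023 and 0.023 m and angle between the x axis of mould and the x axis of cold, either way round below 0.1 rad) or (x of mould in the frame of cold between -0.011 and 0.011 m and y of mould in the frame of cold between -0.016 and 0.016 m and angle between the x axis of mould and the x axis of cold, either way round below 0.23 rad)) and z of mould in the frame of cold below 0.004 m and x of casting1 in the frame of mat between -0.112 and 0.112 m and y of casting1 in the frame of mat between -0.075 and 0.075 m and z of casting1 in the frame of mat between -0.002 and 0.007 m and angle between each of casting1, casting2, casting3, casting4's own z axis and vertical below 0.12 rad and linear speed of each of casting1, casting2, casting3, casting4 below 0.05 m/s and x of casting2 in the frame of mat between -0.112 and 0.112 m and y of casting2 in the frame of mat between -0.075 and 0.075 m and z of casting2 in the frame of mat between -0.002 and 0.007 m and x of casting3 in the frame of mat between -0.112 and 0.112 m and y of casting3 in the frame of mat between -0.075 and 0.075 m and z of casting3 in the frame of mat between -0.002 and 0.007 m and x of casting4 in the frame of mat between -0.112 and 0.112 m and y of casting4 in the frame of mat between -0.075 and 0.075 m and z of casting4 in the frame of mat between -0.002 and 0.007 m), for 0.1 s.
At the end, for the whole second after the job is handed in: Mould block back on the hot plate, at most about 5 mm over any edge; every casting upright (0.12 rad) and at rest on the mat, its centre within 112 mm (mat x) and 75 mm (mat y) of the mat's centre; pick lying in both notches of its rest, within 22 mm lengthwise, either way round; all released (((x of mould in the frame of hot between -0.016 and 0.016 m and y of mould in the frame of hot between -0.0285 and 0.0285 m and angle between the x axis of mould and the x axis of hot, either way round below 0.04 rad) or (x of mould in the frame of hot between -0.014 and 0.014 m and y of mould in the frame of hot between -0.023 and 0.023 m and angle between the x axis of mould and the x axis of hot, either way round below 0.1 rad) or (x of mould in the frame of hot between -0.011 and 0.011 m and y of mould in the frame of hot between -0.016 and 0.016 m and angle between the x axis of mould and the x axis of hot, either way round below 0.23 rad)) and z of mould in the frame of hot below 0.004 m and x of casting1 in the frame of mat between -0.112 and 0.112 m and y of casting1 in the frame of mat between -0.075 and 0.075 m and z of casting1 in the frame of mat between -0.002 and 0.007 m and angle between each of casting1, casting2, casting3, casting4's own z axis and vertical below 0.12 rad and linear speed of each of casting1, casting2, casting3, casting4, pick below 0.02 m/s and x of casting2 in the frame of mat between -0.112 and 0.112 m and y of casting2 in the frame of mat between -0.075 and 0.075 m and z of casting2 in the frame of mat between -0.002 and 0.007 m and x of casting3 in the frame of mat between -0.112 and 0.112 m and y of casting3 in the frame of mat between -0.075 and 0.075 m and z of casting3 in the frame of mat between -0.002 and 0.007 m and x of casting4 in the frame of mat between -0.112 and 0.112 m and y of casting4 in the frame of mat between -0.075 and 0.075 m and z of casting4 in the frame of mat between -0.002 and 0.007 m and x of pick in the frame of rest between -0.022 and 0.022 m and y of pick in the frame of rest between -0.008 and 0.008 m and z of pick in the frame of rest between 0.038 and 0.051 m and angle between the x axis of pick and the x axis of rest, either way round below 0.15 rad); the robot touches nothing.
It fails at once if the mould is lifted more than 15 mm off the plates or tipped more than 0.15 rad (z of mould in the frame of cold above 0.015 m or angle between mould's own z axis and vertical above 0.15 rad).
It fails at once if the pick moves faster than 0.08 m/s while its tip is down in the groove (y of pick_tip in the frame of mould between -0.045 and -0.033 m and x of pick_tip in the frame of mould between -0.112 and 0.112 m and z of pick_tip in the frame of mould between 0.012 and 0.025 m and linear speed of pick above 0.08 m/s).
It fails at once if a bystander is moved more than 25 mm (distance of any of amber_bottle, media_bottle, media_bottle2, flask, beaker, tip_box, carton, petri from where it was at the start of the episode above 0.025 m).
Of casting1, casting2, casting3, casting4 only 2 to 4 are there at a start; the rules pass over those that are not, and their reading is None.
At some moment in a run one of casting1, casting2, casting3, casting4 may be knocked a few centimetres aside while the robot is not near it.
It also fails if it takes over 210 s, if anything falls off the work surface, if the arm or the gripper's body presses on something with over 40 N, if the wrist force passes 120 N, or if a joint passes its speed limit or range.

## Working session

There is one attempt and no reset: what is moved stays moved. The work goes in short steps, Python scripts to look and compute and a tool call to move; the robot and the scene stay as the last step left them, time stands still between calls to the robot, and variables do not carry over. Pictures are saved under pics/ and viewed, and the job is handed in when it is done.

Besides the shell and the picture viewer there is one more tool, called after "Call:" as a command line: name --argument value ..., lists and objects as JSON in quotes. play_rows: Moves the arm, as the interface text tells. Its arguments: {"type":"object","properties":{"deltas":{"type":"array"},"grip_force":{"type":"number"}},"required":["deltas"]}

```bash
mkdir -p pics; ls; cat > h.py <<'E'
import numpy as np, cv2
from workcell import monitor, eyes, finish_job
from scipy.spatial.transform import Rotation as R
def snap(n,f):
    s=monitor.read_state(); c=eyes.read_camera(n); c['s']=s
    cv2.imwrite('pics/'+f,cv2.cvtColor(c['frame'],cv2.COLOR_RGB2BGR))
    if n=='wrist':
        T=np.eye(4);T[:3,:3]=R.from_rotvec(s['tcp_rot']).as_matrix();T[:3,3]=s['tool_pos']
        c['cw']=T@c['tool_from_camera']
    else: c['cw']=np.linalg.inv(c['view'])
    np.save('pics/'+f+'.npy',c,allow_pickle=True)
    return c
def load(f): return np.load('pics/'+f+'.npy',allow_pickle=True).item()
def ray(c,u,v):
    K=c['K'];d=np.array([(u-K[0,2])/K[0,0],(v-K[1,2])/K[1,1]]);s=d.copy()
    for _ in range(20): s=d/(1+c['k1']*(s@s))
    return np.array([s[0],s[1],1.0])
def atz(c,u,v,z):
    r=c['cw'][:3,:3]@ray(c,u,v);o=c['cw'][:3,3]
    return o+r*(z-o[2])/r[2]
def dep(c,u,v):
    d=float(c['depth'][int(round(v)),int(round(u))]); 
    return c['cw'][:3,:3]@(ray(c,u,v)*d)+c['cw'][:3,3]
def proj(c,p):
    q=np.linalg.inv(c['cw'])@np.append(p,1); s=q[:2]/q[2]; s=s*(1+c['k1']*(s@s))
    return c['K'][:2,:2]@s+c['K'][:2,2]
def crop(f,x0,y0,x1,y1,k,out):
    im=cv2.imread('pics/'+f)[y0:y1,x0:x1]; cv2.imwrite('pics/'+out,cv2.resize(im,None,fx=k,fy=k,interpolation=cv2.INTER_CUBIC))
E
python3 - <<'E'
from h import *
np.set_printoptions(precision=4,suppress=True)
for n in ['top','side','wrist']:
    c=snap(n,n+'0.png'); print(n,c['K'],c['k1'],c['cw'])
print(monitor.read_state())
E
```

```text
pics
top [[445.618    0.     314.943 ]
 [  0.     445.618  232.7363]
 [  0.       0.       1.    ]] -0.04534710161131393 [[ 0.0254 -0.9894  0.1431  0.3564]
 [-0.9997 -0.0249  0.0054  0.0229]
 [-0.0018 -0.1431 -0.9897  1.2542]
 [ 0.      0.      0.      1.    ]]
side [[454.4823   0.     320.6099]
 [  0.     454.4823 240.1327]
 [  0.       0.       1.    ]] -0.050982237664928376 [[ 0.852  -0.4108  0.3244  0.0965]
 [-0.5231 -0.6463  0.5556 -0.701 ]
 [-0.0186 -0.6431 -0.7656  1.0822]
 [ 0.      0.      0.      1.    ]]
wrist [[385.6376   0.     329.7459]
 [  0.     385.6376 235.4853]
 [  0.       0.       1.    ]] -0.029162166834795136 [[ 0.3434 -0.8939 -0.2881  0.3055]
 [-0.9392 -0.327  -0.105  -0.6063]
 [-0.0003  0.3067 -0.9518  0.3722]
 [ 0.      0.      0.      1.    ]]
{'time': 0.15, 'q': array([-1.2579,  0.2646,  1.605 , -0.    ,  1.2737, -0.0369]), 'joint_vel': array([-0.0013, -0.0017, -0.005 ,  0.0003,  0.0009, -0.0002]), 'joint_torque': array([  0.    , -51.5907, -36.7961,  -0.    ,   0.0081,   0.    ]), 'tool_pos': array([ 0.2312, -0.6336,  0.2522]), 'tcp_rot': array([ 2.0316,  0.3608, -2.0322]), 'wrist_force': array([-0.3416,  0.4752, -0.3881]), 'torque': array([ 0.0065, -0.03  , -0.0064]), 'width': 1.0006794174499682}
```

View pics/top0.png

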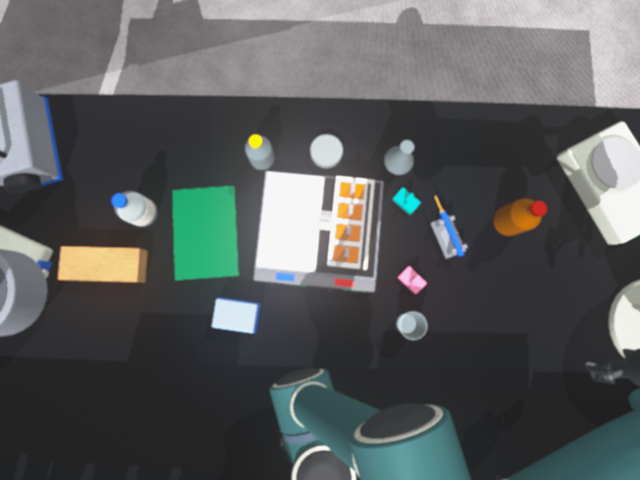

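View pics/side0.png

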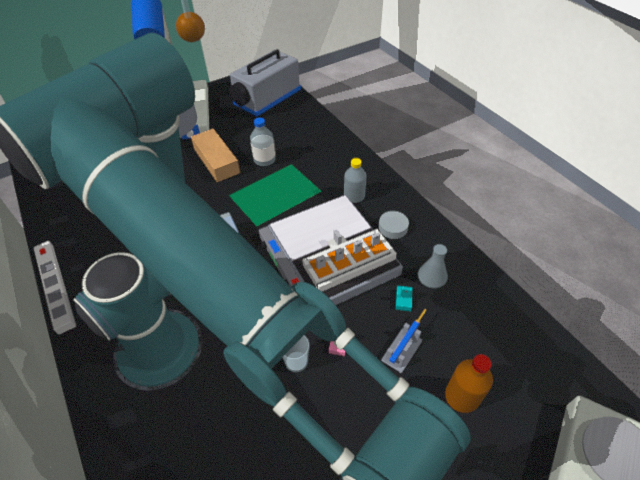

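View pics/wrist0.png

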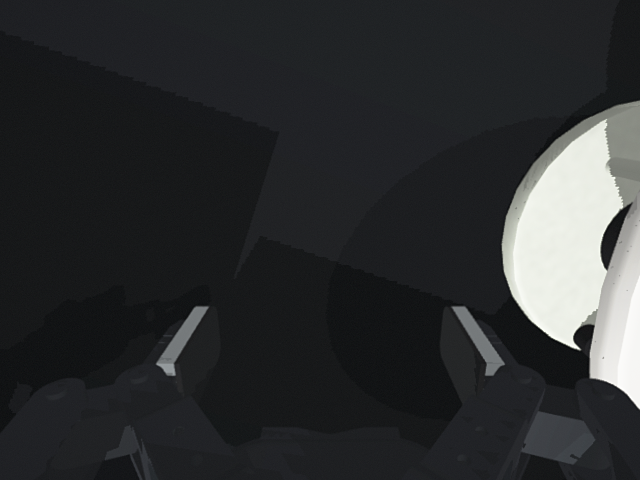

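```bash
python3 - <<'E'
from h import *
crop('top0.png',240,160,400,300,5,'a.png'); crop('top0.png',380,170,560,300,4,'b.png'); crop('side0.png',240,180,440,380,4,'c.png')
E
```

```text
(no output)
```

View pics/a.png

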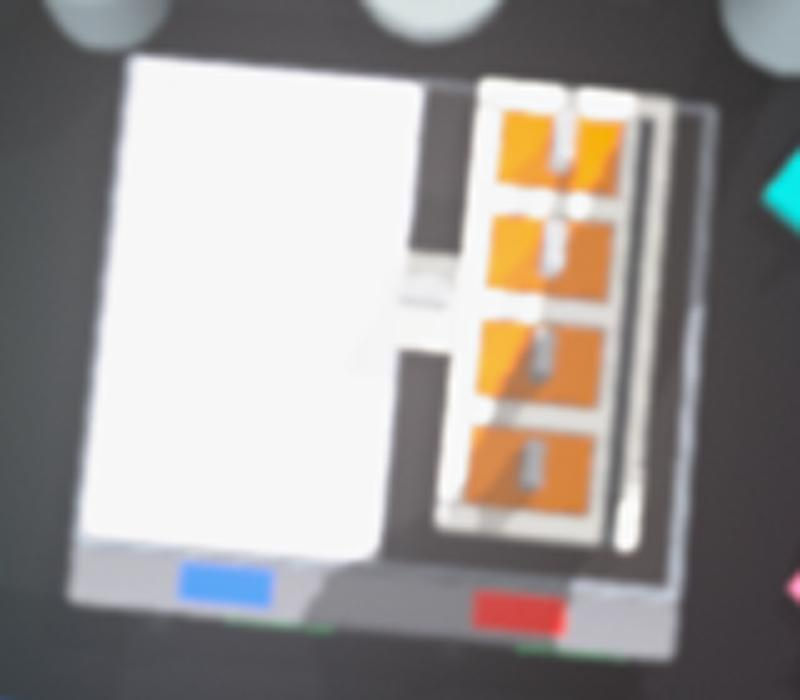

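View pics/b.png

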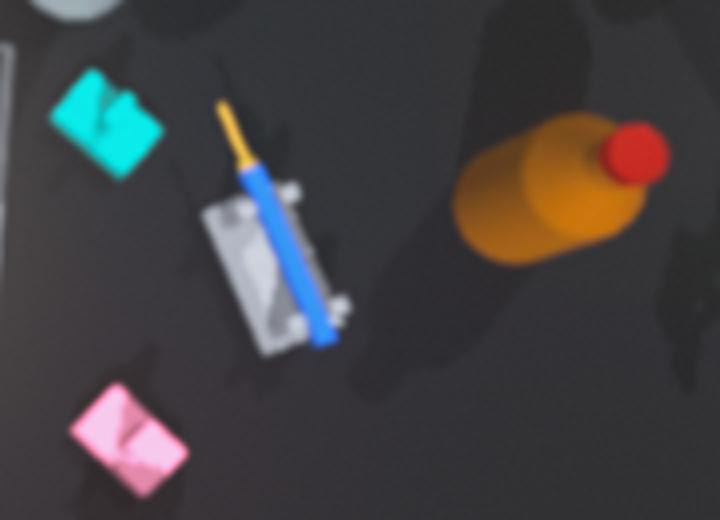

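View pics/c.png

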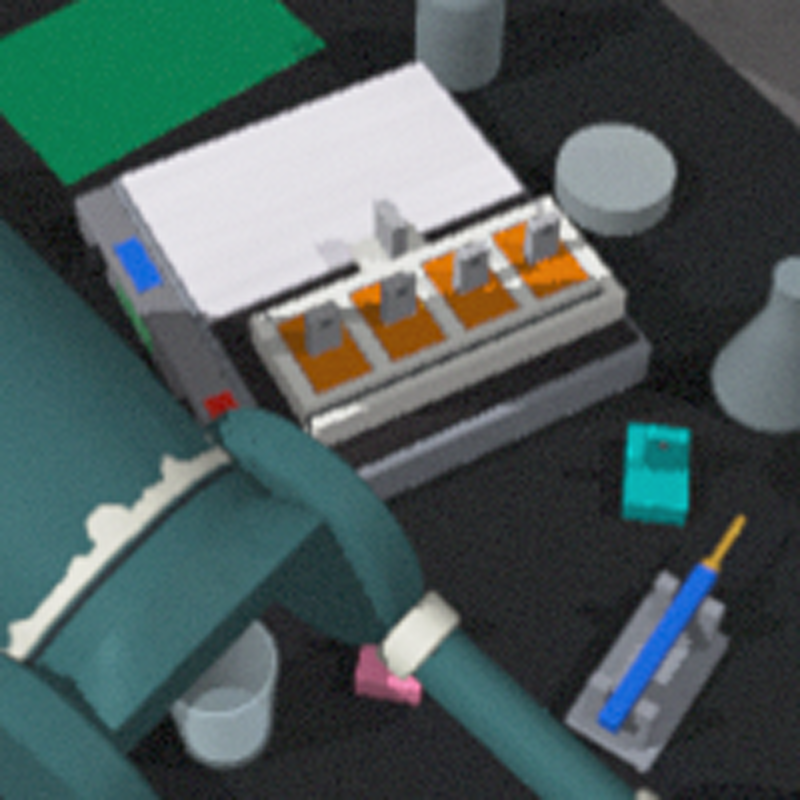

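```bash
python3 - <<'E'
from h import *
np.set_printoptions(precision=4,suppress=True)
c=load('top0.png')
P=lambda u,v,z:atz(c,240+u/5,160+v/5,z)
for n,z,pts in [('cold',.05,[(128,58),(423,85),(380,558),(80,540)]),('station',.05,[(128,58),(718,105),(668,585),(80,540)]),('mould',.076,[(480,78),(672,97),(635,550),(437,528)])]:
    q=np.array([P(*p,z)[:2] for p in pts]); print(n,q.tolist(),q.mean(0)); 
    for i in range(4):
        d=q[i]-q[(i+1)%4]; print(np.linalg.norm(d),np.degrees(np.arctan2(d[1],d[0])))
for p in [(562,165),(553,270),(540,375),(532,485),(425,270)]:
    print(dep(c,240+p[0]/5,160+p[1]/5))
B=lambda u,v,z:atz(c,380+u/4,170+v/4,z)
a=B(222,102,.045);b=B(322,345,.052); print('pick',a,b,np.linalg.norm((a-b)[:2]))
print(B(252,172,.052))
for p in [(222,102),(280,230),(252,172),(320,338)]: print(dep(c,380+p[0]/4,170+p[1]/4))
for p in [(174,190),(235,186),(238,276),(175,280)]: print('mat',atz(c,*p,.002))
for p in [(259,143),(326,150),(400,155),(235,315),(134,210),(412,326),(406,200),(412,280),(520,218)]: print(dep(c,*p))
E
```

```text
cold [[0.6992653337128835, 0.17150299950693787], [0.687759087147865, 0.006601499022737916], [0.42460760876382103, 0.02393818942902549], [0.43013034572532294, 0.18630960350751807]] [0.5604 0.0971]
0.16530244575309708 86.00857145430395
0.26372193956884105 -3.7692580090457826
0.16246530932292974 -91.94804967158909
0.269541976844228 176.85101678235696
station [[0.6992653337128835, 0.17150299950693787], [0.6805598629197329, -0.15770322428827338], [0.4139312392678381, -0.13157973439842413], [0.43013034572532294, 0.18630960350751807]] [0.556  0.0171]
0.3297372172247108 86.74795521748818
0.2679053184886945 -5.595812222923106
0.3183018099293487 -92.91717332958973
0.269541976844228 176.85101678235696
mould [[0.6853198707886459, -0.02400536248932539], [0.6773773302086467, -0.12871841014234922], [0.43070064180748086, -0.11065273715253064], [0.4397275548557705, -0.005817491344337646]] [ 0.5583 -0.0673]
0.10501383861020115 85.66239033288619
0.24733733470938207 -4.188649429793353
0.10522316248262845 -94.92135498089105
0.2462648661544313 175.7645686221999
[ 0.6351 -0.0684  0.0878]
[ 0.5809 -0.0656  0.0711]
[ 0.5197 -0.0575  0.098 ]
[ 0.4616 -0.0541  0.1   ]
[0.58   0.0035 0.0664]
pick [ 0.6443 -0.3034  0.045 ] [ 0.4756 -0.3676  0.052 ] 0.18054971354313326
[ 0.5939 -0.3215  0.052 ]
[ 0.6438 -0.3028  0.047 ]
[ 0.5541 -0.3404  0.0512]
[ 0.5936 -0.3211  0.0535]
[ 0.4803 -0.3663  0.052 ]
mat [0.6521 0.4409 0.002 ]
mat [0.668  0.2642 0.002 ]
mat [0.4093 0.2424 0.002 ]
mat [0.3932 0.4197 0.002 ]
[0.7476 0.1799 0.1476]
[0.7727 0.0041 0.0305]
[ 0.7456 -0.1973  0.0842]
[0.3039 0.2347 0.0633]
[0.5679 0.502  0.123 ]
[ 0.2835 -0.2455  0.0007]
[ 0.6278 -0.2196  0.0515]
[ 0.4079 -0.2329  0.061 ]
[ 0.5693 -0.4964  0.1373]
```

```bash
python3 - <<'E'
from h import *
np.set_printoptions(precision=4,suppress=True)
s=monitor.read_state(); M=R.from_rotvec(s['tcp_rot']).as_matrix(); print(M); y=M[:,1]; print(np.degrees(np.arctan2(y[1],y[0])))
print(load('wrist0.png')['tool_from_camera'])
E
```

```text
[[-0.0006  0.3427 -0.9394]
 [ 0.0016 -0.9394 -0.3427]
 [-1.     -0.0017 -0.    ]]
-69.95778997836908
[[-0.0017 -0.3068  0.9518 -0.1201]
 [ 1.      0.0002  0.0019 -0.0003]
 [-0.0008  0.9518  0.3068 -0.0792]
 [ 0.      0.      0.      1.    ]]
```

Call:
play_rows --deltas '[{"x":60,"y":115,"z":10,"wz":11},{"x":120,"y":230,"z":20,"wz":22},{"x":180,"y":345,"z":20,"wz":33},{"x":240,"y":460,"z":20,"wz":44},{"x":300,"y":575,"z":10,"wz":55},{"x":333,"y":638,"z":0,"wz":65.5},{"x":333,"y":638,"z":0,"wz":65.5},{"x":333,"y":638,"z":0,"wz":65.5},{"x":333,"y":638,"z":0,"wz":65.5},{"x":333,"y":638,"z":0,"wz":65.5},{"x":333,"y":638,"z":0,"wz":65.5},{"x":333,"y":638,"z":0,"wz":65.5},{"x":333,"y":638,"z":0,"wz":65.5},{"x":333,"y":638,"z":0,"wz":65.5}]'

```text
schema error: expected keys wx, wy, wz, x, y, z, fingers
```

```bash
python3 - <<'E'
from h import *
np.set_printoptions(precision=4,suppress=True)
c=snap('wrist','w1.png'); snap('top','top1.png'); print(c['s']['q'],c['cw'])
E
```

```text
[-1.2579  0.2646  1.605  -0.      1.2737 -0.0369] [[ 0.3434 -0.8939 -0.2881  0.3055]
 [-0.9392 -0.3269 -0.1053 -0.6064]
 [ 0.      0.3067 -0.9518  0.3724]
 [ 0.      0.      0.      1.    ]]
```

View pics/w1.png

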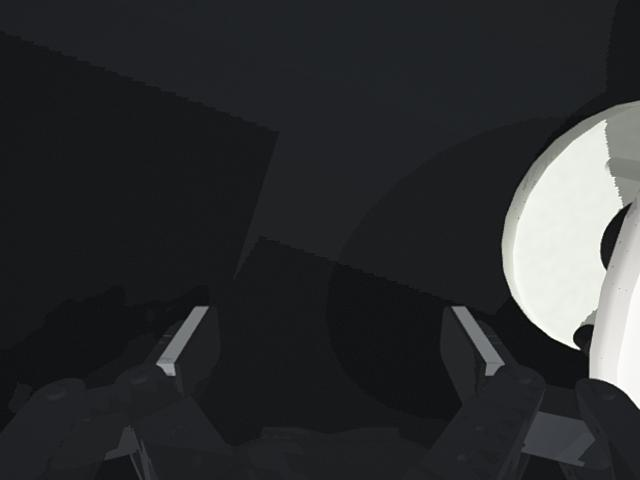

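All seven keys are required in each row.

Call:
play_rows --deltas '[{"x":60,"y":115,"z":10,"wx":0,"wy":0,"wz":11,"fingers":-1},{"x":120,"y":230,"z":20,"wx":0,"wy":0,"wz":22,"fingers":-1},{"x":180,"y":345,"z":20,"wx":0,"wy":0,"wz":33,"fingers":-1},{"x":240,"y":460,"z":20,"wx":0,"wy":0,"wz":44,"fingers":-1},{"x":300,"y":575,"z":10,"wx":0,"wy":0,"wz":55,"fingers":-1},{"x":333,"y":638,"z":0,"wx":0,"wy":0,"wz":65.5,"fingers":-1},{"x":333,"y":638,"z":0,"wx":0,"wy":0,"wz":65.5,"fingers":-1},{"x":333,"y":638,"z":0,"wx":0,"wy":0,"wz":65.5,"fingers":-1},{"x":333,"y":638,"z":0,"wx":0,"wy":0,"wz":65.5,"fingers":-1},{"x":333,"y":638,"z":0,"wx":0,"wy":0,"wz":65.5,"fingers":-1},{"x":333,"y":638,"z":0,"wx":0,"wy":0,"wz":65.5,"fingers":-1},{"x":333,"y":638,"z":0,"wx":0,"wy":0,"wz":65.5,"fingers":-1},{"x":333,"y":638,"z":0,"wx":0,"wy":0,"wz":65.5,"fingers":-1},{"x":333,"y":638,"z":0,"wx":0,"wy":0,"wz":65.5,"fingers":-1}]'

```text
time: 2.0
tool_pos: [0.5639, 0.0035, 0.253]
tcp_rot: [1.265, 1.172, -1.267]
wrist_force: [1.1, -0.2, -0.1]
width: 1.002
```

```bash
python3 - <<'E'
from h import *
np.set_printoptions(precision=4,suppress=True)
c=snap('wrist','w1.png'); snap('top','top1.png'); print(c['s']['q'],c['cw'])
E
```

```text
[-0.0377  0.0552  1.8446 -0.0006  1.2425  0.04  ] [[ 0.9971 -0.0728 -0.024   0.5706]
 [-0.0766 -0.9484 -0.3077  0.0824]
 [-0.0004  0.3086 -0.9512  0.3731]
 [ 0.      0.      0.      1.    ]]
```

View pics/w1.png

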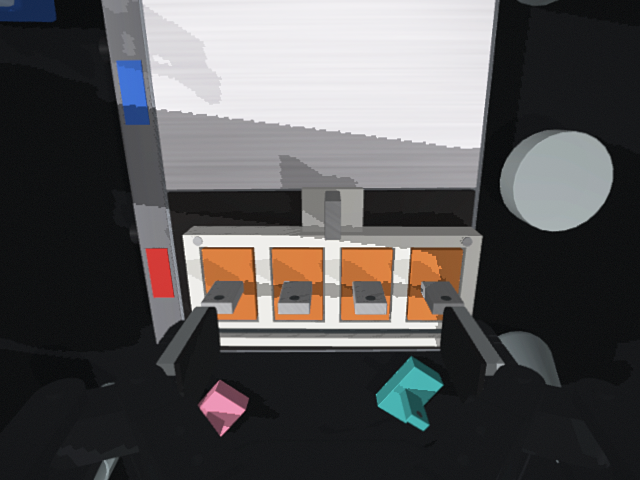

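```bash
python3 - <<'E'
from h import *
crop('w1.png',280,170,380,260,7,'a.png'); crop('w1.png',90,170,500,360,1.9,'b.png')
E
```

```text
(no output)
```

View pics/a.png

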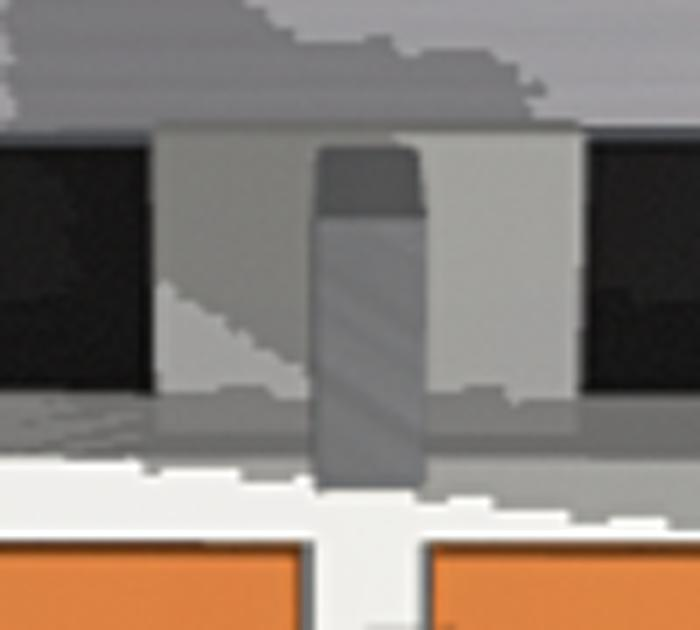

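View pics/b.png

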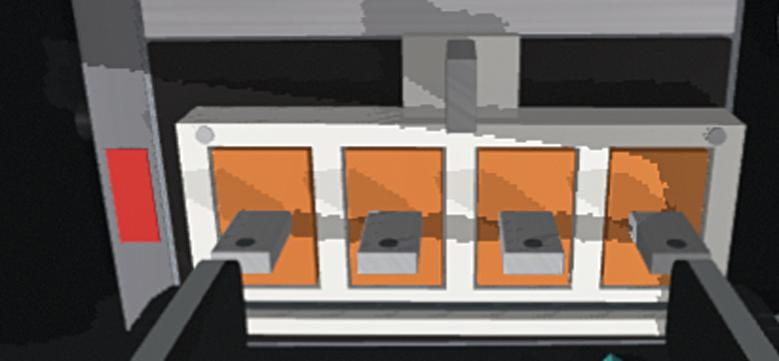

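```bash
python3 - <<'E'
from h import *
np.set_printoptions(precision=4,suppress=True)
c=load('w1.png')
q=np.array([atz(c,u,v,.104) for u,v in [(325,200.7),(341,200.7),(341,239.6),(325,239.6)]]);print(q,q.mean(0))
print(dep(c,333,220))
B=lambda u,v:(90+u/1.9,170+v/1.9)
e=[atz(c,*B(*p),.076) for p in [(178,124),(745,125)]]; print(e,np.degrees(np.arctan2((e[1]-e[0])[1],(e[1]-e[0])[0])),np.linalg.norm(e[1]-e[0]))
g=[atz(c,*B(*p),.076) for p in [(247,336),(666,335)]]; print(g,np.degrees(np.arctan2((g[1]-g[0])[1],(g[1]-g[0])[0])))
for p in [(150,38),(733,37)]: print('seam',atz(c,*B(*p),.05))
E
```

```text
[[ 0.5624  0.0216  0.104 ]
 [ 0.5738  0.0207  0.104 ]
 [ 0.5718 -0.0085  0.104 ]
 [ 0.56   -0.0076  0.104 ]] [0.567  0.0065 0.104 ]
[0.567  0.0064 0.1024]
[array([ 0.4446, -0.0045,  0.076 ]), array([ 0.6867, -0.0235,  0.076 ])] -4.494179859056718 0.2428062849333417
[array([ 0.4567, -0.1111,  0.076 ]), array([ 0.6542, -0.1257,  0.076 ])] -4.222282608051347
seam [0.4288 0.029  0.05  ]
seam [0.6896 0.0094 0.05  ]
```

Call:
play_rows --deltas '[{"x":3,"y":3,"z":-40,"wx":0,"wy":0,"wz":0,"fingers":-1},{"x":3,"y":3,"z":-85,"wx":0,"wy":0,"wz":0,"fingers":-0.6},{"x":3,"y":3,"z":-125,"wx":0,"wy":0,"wz":0,"fingers":-0.5},{"x":3,"y":3,"z":-150,"wx":0,"wy":0,"wz":0,"fingers":-0.5},{"x":3,"y":3,"z":-157,"wx":0,"wy":0,"wz":0,"fingers":-0.5},{"x":3,"y":3,"z":-157,"wx":0,"wy":0,"wz":0,"fingers":-0.5},{"x":3,"y":3,"z":-157,"wx":0,"wy":0,"wz":0,"fingers":-0.5}]' --grip_force 60

```text
time: 2.98
tool_pos: [0.5686, 0.0065, 0.098]
tcp_rot: [1.268, 1.169, -1.264]
wrist_force: [-0.3, 0.6, 0.7]
width: 0.751
```

```bash
python3 - <<'E'
from h import *
c=snap('wrist','w2.png'); print(c['s']['tool_pos'],c['s']['width'])
E
```

```text
[0.56860137 0.00648678 0.09799724] 0.7510248762010919
```

View pics/w2.png

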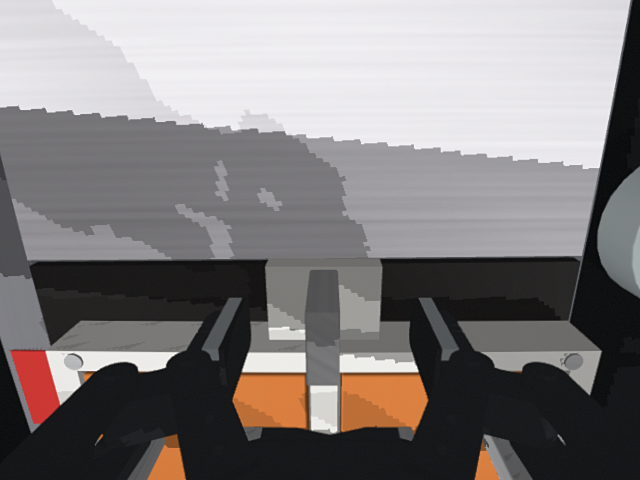

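Call:
play_rows --deltas '[{"x":0,"y":0,"z":-1,"wx":0,"wy":0,"wz":0,"fingers":0.3},{"x":0,"y":0,"z":-1,"wx":0,"wy":0,"wz":0,"fingers":0.8},{"x":0,"y":0,"z":-1,"wx":0,"wy":0,"wz":0,"fingers":1},{"x":0,"y":0,"z":-1,"wx":0,"wy":0,"wz":0,"fingers":1},{"x":0,"y":0,"z":-1,"wx":0,"wy":0,"wz":0,"fingers":1},{"x":0,"y":0,"z":-1,"wx":0,"wy":0,"wz":0,"fingers":1}]' --grip_force 60

```text
time: 3.78
tool_pos: [0.5668, 0.0071, 0.0956]
tcp_rot: [1.266, 1.172, -1.267]
wrist_force: [-4.1, 0.4, 5.3]
width: 0.131
```

```bash
python3 - <<'E'
from h import *
c=snap('wrist','w3.png'); print(c['s']['tool_pos'],c['s']['width'],c['s']['wrist_force'])
E
```

```text
[0.56679343 0.00707371 0.09560766] 0.13063631548516025 [-4.12521986  0.39209292  5.25571786]
```

View pics/w3.png

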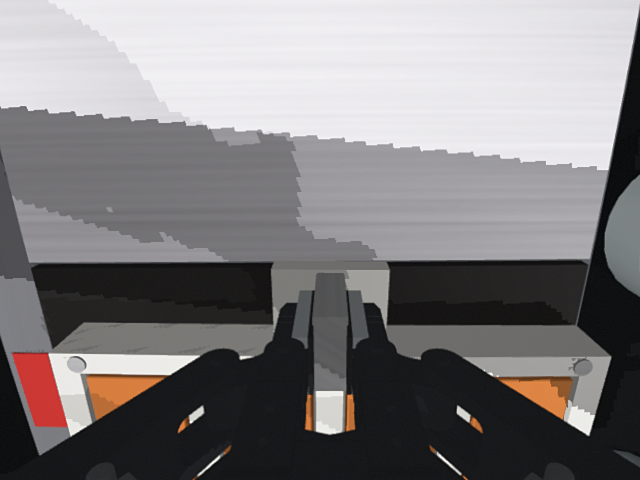

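Call:
play_rows --deltas '[{"x":0,"y":2,"z":0,"wx":0,"wy":0,"wz":0,"fingers":1},{"x":0,"y":6,"z":0,"wx":0,"wy":0,"wz":0,"fingers":1},{"x":0,"y":12,"z":0,"wx":0,"wy":0,"wz":0,"fingers":1},{"x":0.5,"y":20,"z":0,"wx":0,"wy":0,"wz":0,"fingers":1},{"x":0.5,"y":29,"z":0,"wx":0,"wy":0,"wz":0,"fingers":1},{"x":1,"y":38,"z":0,"wx":0,"wy":0,"wz":0,"fingers":1},{"x":1,"y":47,"z":0,"wx":0,"wy":0,"wz":0,"fingers":1},{"x":1,"y":56,"z":0,"wx":0,"wy":0,"wz":0,"fingers":1},{"x":1,"y":65,"z":0,"wx":0,"wy":0,"wz":0,"fingers":1},{"x":1.5,"y":74,"z":0,"wx":0,"wy":0,"wz":0,"fingers":1},{"x":1.5,"y":84,"z":0,"wx":0,"wy":0,"wz":0,"fingers":1},{"x":2,"y":94,"z":0,"wx":0,"wy":0,"wz":0,"fingers":1},{"x":2,"y":104,"z":0,"wx":0,"wy":0,"wz":0,"fingers":1},{"x":2,"y":114,"z":0,"wx":0,"wy":0,"wz":0,"fingers":1},{"x":2,"y":124,"z":0,"wx":0,"wy":0,"wz":0,"fingers":1},{"x":2.5,"y":134,"z":0,"wx":0,"wy":0,"wz":0,"fingers":1},{"x":2.5,"y":144,"z":0,"wx":0,"wy":0,"wz":0,"fingers":1},{"x":2.5,"y":152,"z":0,"wx":0,"wy":0,"wz":0,"fingers":1},{"x":2.5,"y":159,"z":0,"wx":0,"wy":0,"wz":0,"fingers":1},{"x":2.5,"y":163,"z":0,"wx":0,"wy":0,"wz":0,"fingers":1}]'

```text
time: 6.32
tool_pos: [0.5704, 0.1674, 0.0956]
tcp_rot: [1.262, 1.168, -1.267]
wrist_force: [-0.1, -10.7, 4.1]
width: 0.125
```

Call:
play_rows --deltas '[{"x":0,"y":0,"z":0,"wx":0,"wy":0,"wz":0,"fingers":1},{"x":0,"y":0,"z":0,"wx":0,"wy":0,"wz":0,"fingers":1},{"x":0,"y":0,"z":0,"wx":0,"wy":0,"wz":0,"fingers":1}]'

```text
time: 6.7
tool_pos: [0.5704, 0.1678, 0.0956]
tcp_rot: [1.263, 1.169, -1.266]
wrist_force: [0.3, -8.8, 2.9]
width: 0.129
```

```bash
python3 - <<'E'
from h import *
c=snap('wrist','w4.png'); snap('top','top4.png'); snap('side','side4.png');print(c['s']['tool_pos'],c['s']['width'],c['s']['wrist_force'])
crop('top4.png',230,150,400,300,4.5,'a.png')
crop('side4.png',180,150,440,330,3,'b.png')
E
```

```text
[0.57041075 0.16783357 0.09560886] 0.12852213043294888 [ 0.2644161  -8.77332713  2.93409307]
```

View pics/a.png

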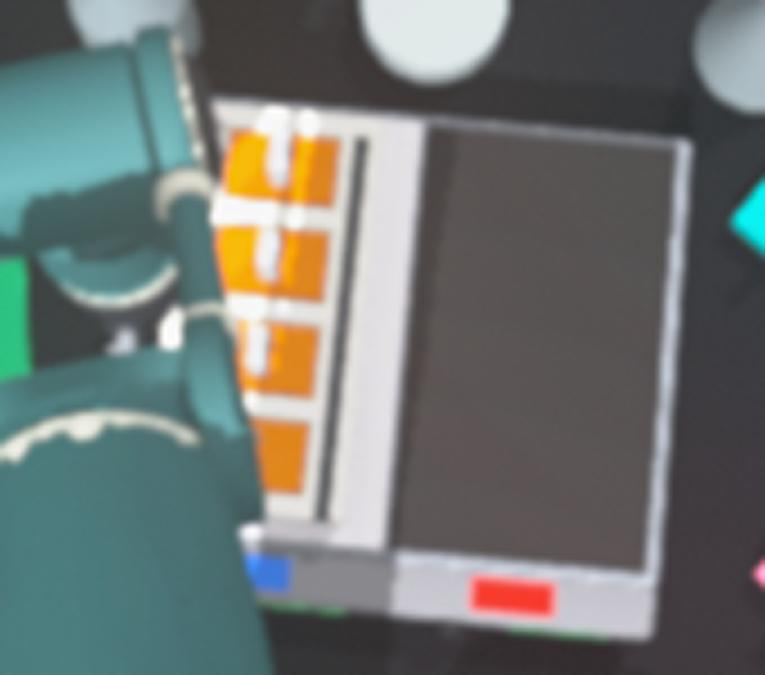

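View pics/b.png

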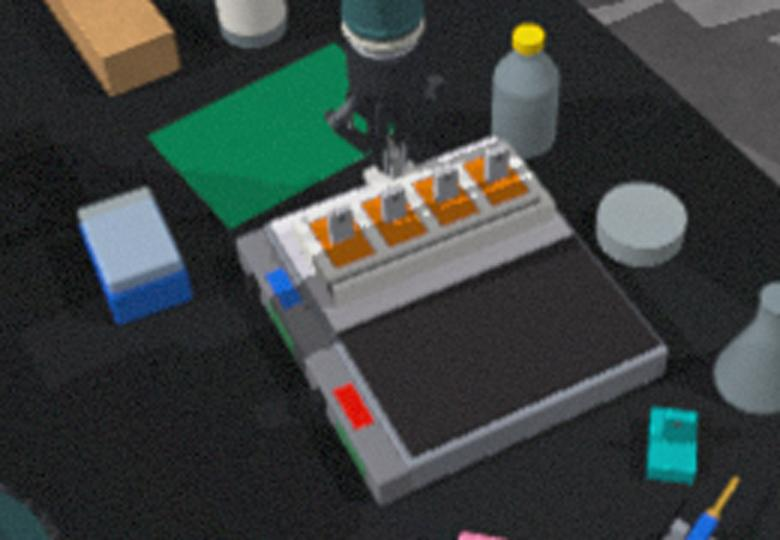

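View pics/w4.png

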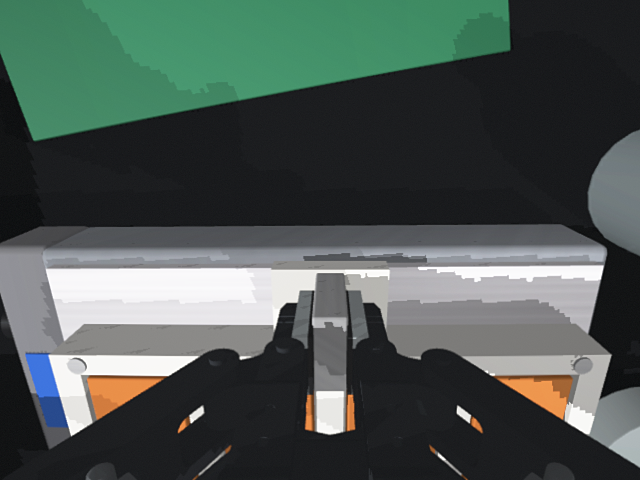

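```bash
python3 - <<'E'
from h import *
np.set_printoptions(precision=4,suppress=True)
c=load('w4.png')
a,b=[atz(c,*p,.076)[:2] for p in [(54,354),(610,354)]]; print(a,b,np.linalg.norm(a-b),(a+b)/2)
y=np.degrees(np.arctan2(*(b-a)[::-1]));print(y)
print('mould c',(a+b)/2-.052*np.array([np.sin(np.radians(-y)),np.cos(np.radians(y))]))
e,f=[atz(c,*p,.05)[:2] for p in [(48,268),(604,265)]]; print(e,f,np.linalg.norm(e-f)); y2=np.arctan2(*(f-e)[::-1]); print(np.degrees(y2),'cold c',(e+f)/2-.08*np.array([-np.sin(y2),np.cos(y2)]))
t=load('top4.png')
P=lambda u,v,z:atz(t,230+u/4.5,150+v/4.5,z)
# hot plate corners
q=np.array([P(*p,.05) for p in [(425,125),(688,142),(655,573),(390,548)]]);print(q,q.mean(0))
g=[P(*p,.068) for p in [(362,142),(322,520)]];print('groove',g)
E
```

```text
[0.4508 0.1569] [0.6904 0.1384] 0.24028887038455257 [0.5706 0.1477]
-4.414552502248348
mould c [0.5666 0.0958]
[0.4392 0.187 ] [0.7007 0.1685] 0.26213645834411436
-4.0446094031319575 cold c [0.5643 0.098 ]
[[ 0.6855  0.007   0.05  ]
 [ 0.6789 -0.1557  0.05  ]
 [ 0.4132 -0.1369  0.05  ]
 [ 0.4242  0.0221  0.05  ]] [ 0.5504 -0.0659  0.05  ]
groove [array([0.669 , 0.0453, 0.068 ]), array([0.4387, 0.0628, 0.068 ])]
```

Call:
play_rows --deltas '[{"x":0,"y":0,"z":0,"wx":0,"wy":0,"wz":0,"fingers":0},{"x":0,"y":0,"z":0,"wx":0,"wy":0,"wz":0,"fingers":-0.5},{"x":0,"y":0,"z":0,"wx":0,"wy":0,"wz":0,"fingers":-0.5},{"x":0,"y":0,"z":0,"wx":0,"wy":0,"wz":0,"fingers":-0.5},{"x":0,"y":0,"z":40,"wx":0,"wy":0,"wz":0,"fingers":-0.5},{"x":0,"y":0,"z":100,"wx":0,"wy":0,"wz":0,"fingers":-0.5},{"x":0,"y":-40,"z":150,"wx":0,"wy":0,"wz":0,"fingers":-0.5},{"x":0,"y":-90,"z":175,"wx":0,"wy":0,"wz":0,"fingers":-0.5},{"x":0,"y":-140,"z":175,"wx":0,"wy":0,"wz":0,"fingers":-0.5},{"x":0,"y":-145,"z":175,"wx":0,"wy":0,"wz":0,"fingers":-0.5},{"x":0,"y":-145,"z":175,"wx":0,"wy":0,"wz":0,"fingers":-0.5},{"x":0,"y":-145,"z":175,"wx":0,"wy":0,"wz":0,"fingers":-0.5},{"x":0,"y":-145,"z":175,"wx":0,"wy":0,"wz":0,"fingers":-0.5}]'

```text
time: 8.48
tool_pos: [0.5697, 0.0261, 0.2698]
tcp_rot: [1.265, 1.173, -1.266]
wrist_force: [1.4, 0.6, -0.0]
width: 0.75
```

```bash
python3 - <<'E'
from h import *
c=snap('wrist','w5.png'); snap('top','top5.png');print(c['s']['tool_pos'],c['s']['width'],c['s']['wrist_force'])
E
```

```text
[0.56969676 0.02608029 0.26983664] 0.7495341958203664 [ 1.42120105  0.56152502 -0.02420953]
```

View pics/w5.png

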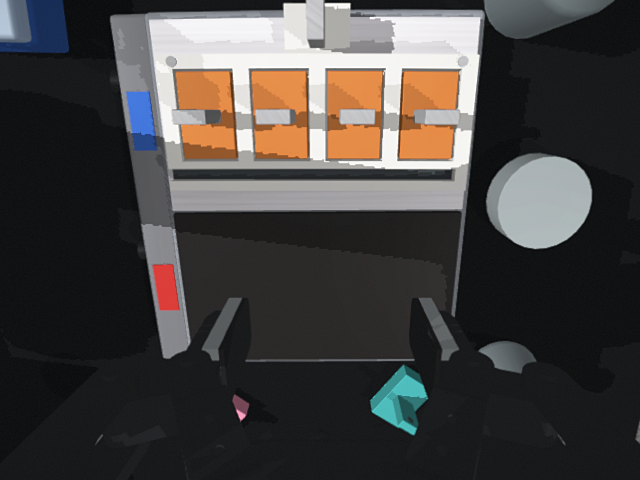

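```bash
python3 - <<'E'
from h import *
crop('w5.png',140,40,300,220,4.4,'a.png');crop('w5.png',330,40,490,220,4.4,'b.png')
E
```

```text
(no output)
```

View pics/a.png

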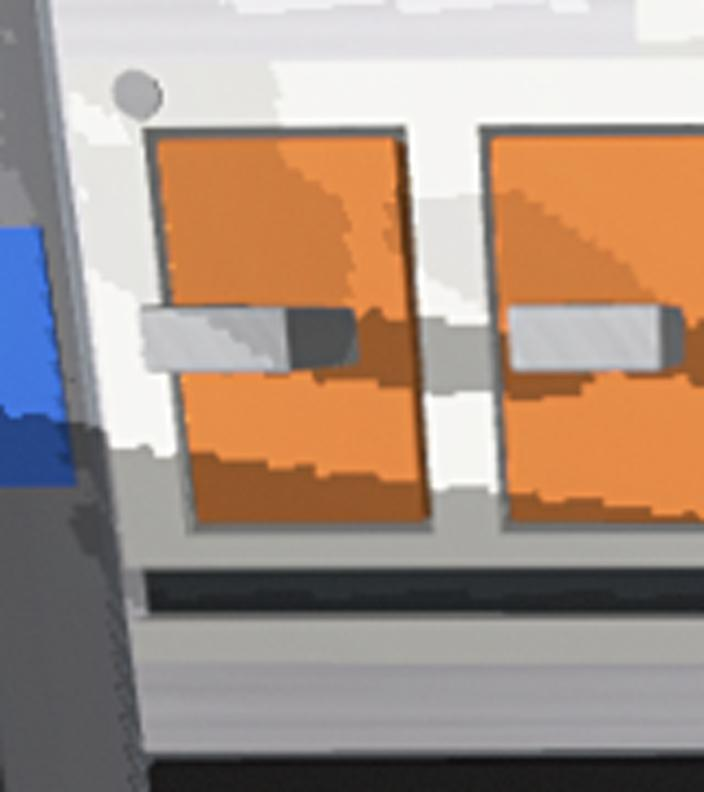

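View pics/b.png

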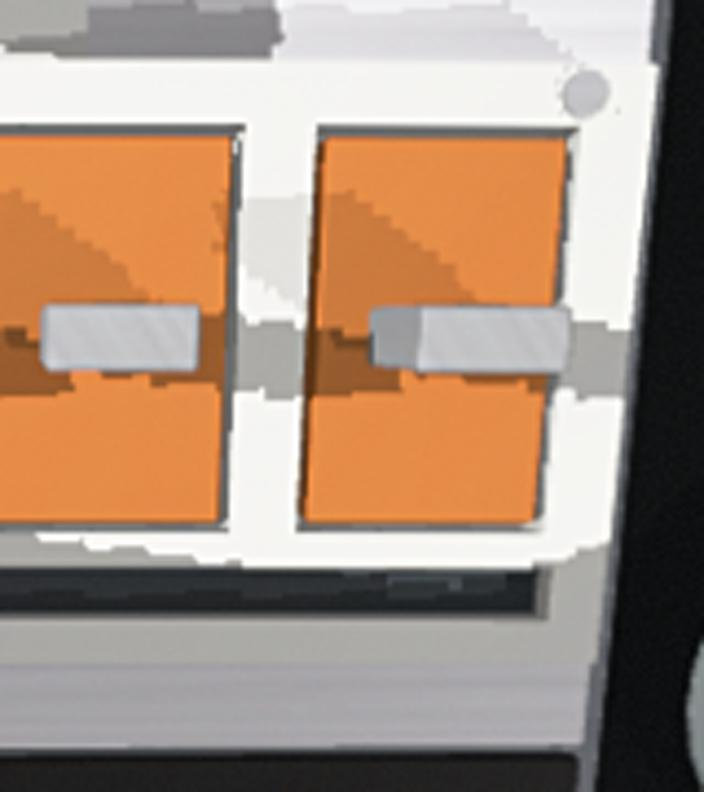

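```bash
python3 - <<'E'
from h import *
np.set_printoptions(precision=4,suppress=True)
c=load('w5.png')
A=lambda u,v,z:atz(c,140+u/4.4,40+v/4.4,z)[:2]
B=lambda u,v,z:atz(c,330+u/4.4,40+v/4.4,z)[:2]
q=[A(147,569,.076),A(147,615,.076),B(548,569,.076),B(548,616,.076)];print(q)
m1=(q[0]+q[1])/2;m2=(q[2]+q[3])/2;d=(m2-m1)/np.linalg.norm(m2-m1);print('mid',m1,m2,np.linalg.norm(m2-m1),np.degrees(np.arctan2(d[1],d[0])))
n=np.array([-d[1],d[0]])
print('center from closed end(112)',m2-.112*d+.039*n,'closed pt',m2-.012*d,'open',m2-.212*d)
print('tabs')
for f,(l,r) in zip([A,A,B,B],[((142,340),(288,340)),((508,340),(658,340)),((42,340),(200,340)),((420,340),(570,340))]): print((f(*l,.116)+f(*r,.116))/2, np.linalg.norm(f(*l,.116)-f(*r,.116)))
E
```

```text
[array([0.4456, 0.0697]), array([0.444 , 0.0612]), array([0.674 , 0.0523]), array([0.6742, 0.0436])]
mid [0.4448 0.0654] [0.6741 0.048 ] 0.22996405075819432 -4.35998676366506
center from closed end(112) [0.5654 0.0954] closed pt [0.6621 0.0489] open [0.4627 0.0641]
tabs
[0.4798 0.1084] 0.022855750183516887
[0.5369 0.1038] 0.023264380559381317
[0.5947 0.0994] 0.024468052181278347
[0.6526 0.0952] 0.023378224324965557
```

Call:
play_rows --deltas '[{"x":-3,"y":-45,"z":0,"wx":0,"wy":0,"wz":-9,"fingers":-0.5},{"x":-9,"y":-95,"z":-4,"wx":0,"wy":0,"wz":-18,"fingers":-0.5},{"x":-14,"y":-145,"z":-8,"wx":0,"wy":0,"wz":-27,"fingers":-0.5},{"x":-19,"y":-195,"z":-12,"wx":0,"wy":0,"wz":-36,"fingers":-0.5},{"x":-24,"y":-245,"z":-16,"wx":0,"wy":0,"wz":-45,"fingers":-0.5},{"x":-29,"y":-300,"z":-20,"wx":0,"wy":0,"wz":-54,"fingers":-0.5},{"x":-33,"y":-350,"z":-20,"wx":0,"wy":0,"wz":-62,"fingers":-0.5},{"x":-33,"y":-371,"z":-20,"wx":0,"wy":0,"wz":-64.8,"fingers":-0.5},{"x":-33,"y":-371,"z":-20,"wx":0,"wy":0,"wz":-64.8,"fingers":-0.5},{"x":-33,"y":-371,"z":-20,"wx":0,"wy":0,"wz":-64.8,"fingers":-0.5},{"x":-33,"y":-371,"z":-20,"wx":0,"wy":0,"wz":-64.8,"fingers":-0.5}]'

```text
time: 9.95
tool_pos: [0.5372, -0.3444, 0.2504]
tcp_rot: [2.023, 0.373, -2.023]
wrist_force: [0.3, -0.3, 0.5]
width: 0.747
```

```bash
python3 - <<'E'
from h import *
c=snap('wrist','w6.png'); print(c['s']['tool_pos'],c['s']['width'],c['s']['wrist_force'])
crop('w6.png',230,100,430,320,3.5,'a.png')
E
```

```text
[ 0.53722314 -0.34442473  0.25038139] 0.7474006283204443 [ 0.32170893 -0.34526069  0.54607536]
```

View pics/w6.png

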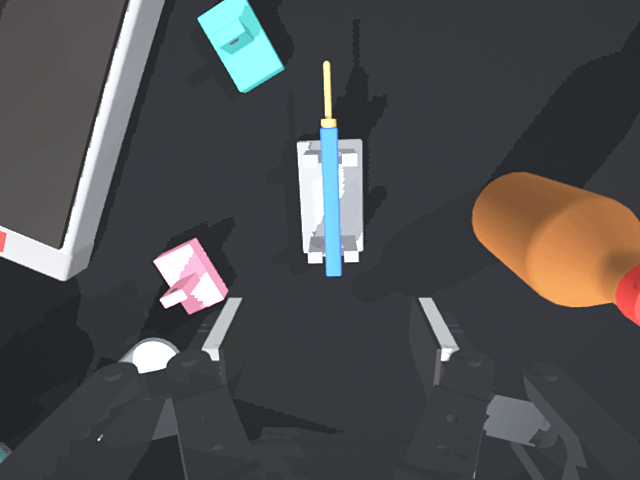

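View pics/a.png

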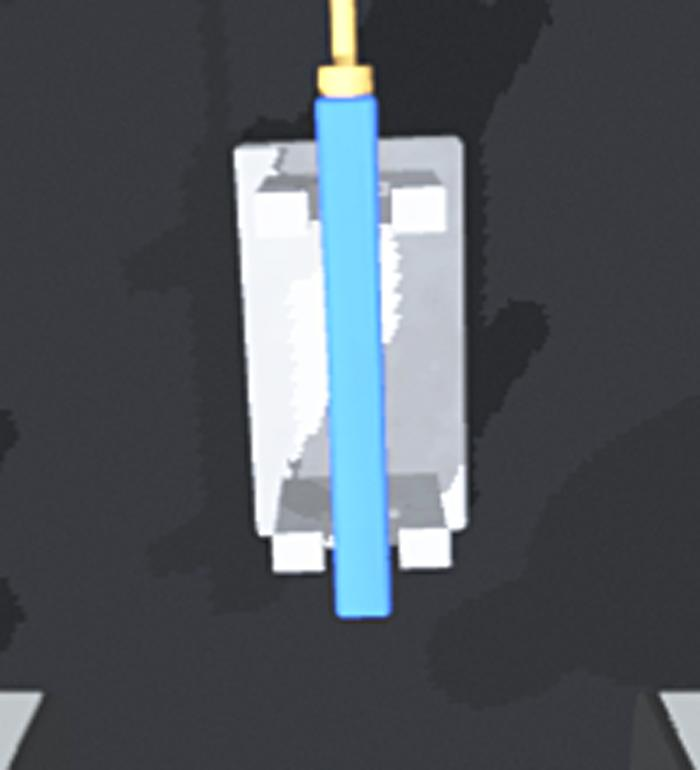

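```bash
python3 - <<'E'
from h import *
np.set_printoptions(precision=4,suppress=True)
c=load('w6.png')
A=lambda u,v,z:atz(c,230+u/3.5,100+v/3.5,z)
a=A(347,100,.052)[:2];b=A(362,615,.052)[:2];d=a-b;L=np.linalg.norm(d);d/=L
print(a,b,L,np.degrees(np.arctan2(d[1],d[0])),'origin',b+.065*d)
tip=atz(c,326.5,62,.045)[:2];print('tip',tip,np.linalg.norm(tip-(b+.065*d)))
f=[A(u,v,.054)[:2] for u,v in [(282,212),(418,209),(298,553),(425,550)]];print(f)
m=(f[0]+f[1])/2;k=(f[2]+f[3])/2;r=(m-k);print('rest',(m+k)/2,np.linalg.norm(r),np.degrees(np.arctan2(r[1],r[0])))
print(dep(c,333,190))
E
```

```text
[ 0.599  -0.3205] [ 0.4811 -0.3697] 0.12769465915896744 22.62964114064876 origin [ 0.5411 -0.3447]
tip [ 0.6449 -0.3008] 0.11273688326383106
[array([ 0.5701, -0.3154]), array([ 0.5821, -0.3446]), array([ 0.492 , -0.3482]), array([ 0.5041, -0.3777])]
rest [ 0.5371 -0.3465] 0.08473218060555068 22.892983247044217
[ 0.5536 -0.3413  0.0515]
```

Call:
play_rows --deltas '[{"x":2,"y":-1,"z":-50,"wx":0,"wy":0,"wz":1.5,"fingers":-0.5},{"x":2,"y":-1,"z":-100,"wx":0,"wy":0,"wz":1.5,"fingers":-0.5},{"x":2,"y":-1,"z":-145,"wx":0,"wy":0,"wz":1.5,"fingers":-0.4},{"x":2,"y":-1,"z":-180,"wx":0,"wy":0,"wz":1.5,"fingers":-0.3},{"x":2,"y":-1,"z":-200,"wx":0,"wy":0,"wz":1.5,"fingers":-0.3},{"x":2,"y":-1,"z":-202,"wx":0,"wy":0,"wz":1.5,"fingers":-0.3},{"x":2,"y":-1,"z":-202,"wx":0,"wy":0,"wz":1.5,"fingers":-0.3},{"x":2,"y":-1,"z":-202,"wx":0,"wy":0,"wz":1.5,"fingers":-0.3}]'

```text
time: 11.0
tool_pos: [0.5402, -0.348, 0.0504]
tcp_rot: [2.01, 0.392, -2.005]
wrist_force: [-0.3, -1.0, -0.2]
width: 0.649
```

```bash
python3 - <<'E'
from h import *
c=snap('wrist','w7.png'); print(c['s']['tool_pos'],c['s']['width'],c['s']['wrist_force'])
E
```

```text
[ 0.54018976 -0.34801634  0.05041903] 0.6489531151091944 [-0.26010345 -1.0140593  -0.19472325]
```

View pics/w7.png

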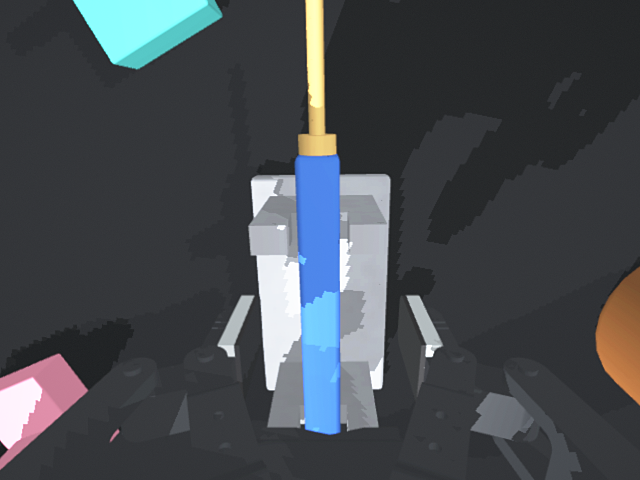

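Call:
play_rows --deltas '[{"x":-1,"y":2.5,"z":-1,"wx":0,"wy":0,"wz":0,"fingers":-0.3},{"x":-1,"y":2.5,"z":-1,"wx":0,"wy":0,"wz":0,"fingers":0.3},{"x":-1,"y":2.5,"z":-1,"wx":0,"wy":0,"wz":0,"fingers":0.7},{"x":-1,"y":2.5,"z":-1,"wx":0,"wy":0,"wz":0,"fingers":1},{"x":-1,"y":2.5,"z":-1,"wx":0,"wy":0,"wz":0,"fingers":1},{"x":-1,"y":2.5,"z":-1,"wx":0,"wy":0,"wz":0,"fingers":1},{"x":-1,"y":2.5,"z":-1,"wx":0,"wy":0,"wz":0,"fingers":1}]' --grip_force 80

```text
time: 11.92
tool_pos: [0.538, -0.3448, 0.0475]
tcp_rot: [2.009, 0.394, -2.008]
wrist_force: [-0.7, 0.4, 2.7]
width: 0.149
```

```bash
python3 - <<'E'
from h import *
c=snap('wrist','w8.png'); print(c['s']['tool_pos'],c['s']['width'],c['s']['wrist_force'],c['s']['tcp_rot'])
M=R.from_rotvec(c['s']['tcp_rot']).as_matrix();print(np.degrees(np.arctan2(M[1,1],M[0,1])))
E
```

```text
[ 0.53800208 -0.34478058  0.04753885] 0.1486486686185942 [-0.65531344  0.36787669  2.66354223] [ 2.00883317  0.39444284 -2.00822693]
-67.75990733795396
```

View pics/w8.png

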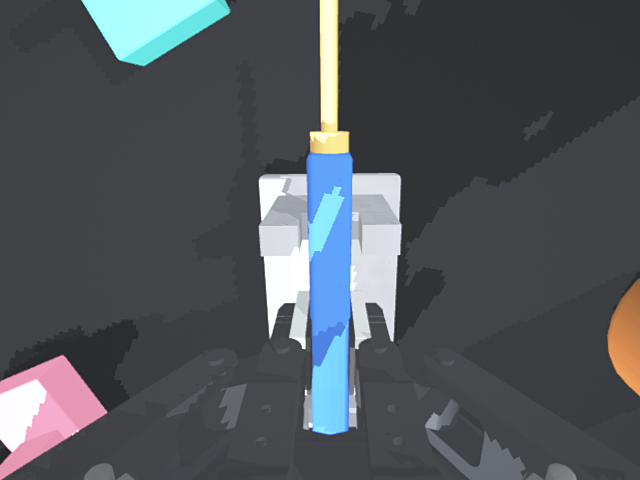

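```bash
python3 - <<'E'
from h import *
np.set_printoptions(precision=4,suppress=True)
c=load('w8.png'); M=R.from_rotvec(c['s']['tcp_rot']).as_matrix();t=c['s']['tool_pos']
for u,v,z in [(330,154,.052),(331,432,.052),(329.5,131,.050),(329,40,.0475)]:
    print(M.T@(atz(c,u,v,z)-t), atz(c,u,v,z))
E
```

```text
[-0.0044 -0.     -0.0672] [ 0.6002 -0.3193  0.052 ]
[-0.0045  0.0005  0.0367] [ 0.5042 -0.3591  0.052 ]
[-0.0024 -0.0002 -0.0737] [ 0.6061 -0.3167  0.05  ]
[ 0.0001 -0.0003 -0.0986] [ 0.6292 -0.3072  0.0475]
```

Call:
play_rows --deltas '[{"x":0,"y":0,"z":8,"wx":0,"wy":0,"wz":0,"fingers":1},{"x":0,"y":0,"z":25,"wx":0,"wy":0,"wz":0,"fingers":1},{"x":0,"y":0,"z":55,"wx":0,"wy":0,"wz":0,"fingers":1},{"x":0,"y":0,"z":90,"wx":0,"wy":0,"wz":0,"fingers":1},{"x":0,"y":0,"z":130,"wx":0,"wy":0,"wz":0,"fingers":1},{"x":0,"y":0,"z":170,"wx":0,"wy":0,"wz":0,"fingers":1},{"x":0,"y":0,"z":200,"wx":0,"wy":0,"wz":0,"fingers":1},{"x":0,"y":0,"z":200,"wx":0,"wy":0,"wz":0,"fingers":1},{"x":0,"y":0,"z":200,"wx":0,"wy":0,"wz":0,"fingers":1}]'

```text
time: 13.1
tool_pos: [0.5373, -0.3442, 0.2466]
tcp_rot: [2.008, 0.396, -2.01]
wrist_force: [-0.7, -0.3, -1.5]
width: 0.149
```

```bash
cat >> h.py <<'E'
def tgt(tip,yaw,th,tt=np.array([.0025,0,-.117])):
    y=np.radians(yaw);t=np.radians(th)
    p=np.array([np.cos(t)*np.cos(y),np.cos(t)*np.sin(y),-np.sin(t)]);Z=-p
    Y=np.array([np.cos(y-np.pi/2),np.sin(y-np.pi/2),0]);X=np.cross(Y,Z)
    M=np.array([X,Y,Z]).T
    return tip-M@tt,M
def delta(s,pos,M):
    M0=R.from_rotvec(s['tcp_rot']).as_matrix()
    return (pos-s['tool_pos'])*1000,np.degrees(R.from_matrix(M@M0.T).as_rotvec())
E
python3 - <<'E'
from h import *
np.set_printoptions(precision=4,suppress=True)
s=monitor.read_state();print(s['tool_pos'],s['q'])
p,M=tgt(np.array([.662,.0489,.072+.08]),-4.4,40);print(p,M[:,0],delta(s,p,M))
snap('side','s9.png');snap('top','t9.png');snap('wrist','w9.png')
crop('s9.png',300,200,500,350,4,'a.png')
E
```

```text
[ 0.5373 -0.3442  0.2466] [-0.6088  0.1997  1.6946  0.      1.2483  0.5738]
[0.5742 0.0557 0.2291] [-0.6409  0.0493 -0.766 ] (array([ 36.9446, 399.8967, -17.4661]), array([ -6.3001,  39.822 , -25.5271]))
```

View pics/s9.png

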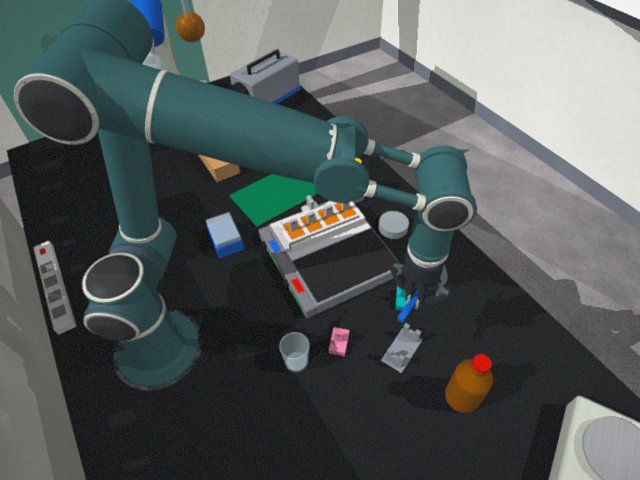

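Call:
play_rows --deltas '[{"x":3,"y":20,"z":5,"wx":0,"wy":0,"wz":0,"fingers":1},{"x":5,"y":60,"z":10,"wx":-0.6,"wy":4,"wz":-2.6,"fingers":1},{"x":9,"y":100,"z":10,"wx":-1.3,"wy":8,"wz":-5.1,"fingers":1},{"x":13,"y":140,"z":10,"wx":-1.9,"wy":12,"wz":-7.7,"fingers":1},{"x":17,"y":180,"z":10,"wx":-2.5,"wy":16,"wz":-10.2,"fingers":1},{"x":20,"y":220,"z":10,"wx":-3.2,"wy":20,"wz":-12.8,"fingers":1},{"x":24,"y":260,"z":10,"wx":-3.8,"wy":24,"wz":-15.3,"fingers":1},{"x":28,"y":300,"z":10,"wx":-4.4,"wy":28,"wz":-17.9,"fingers":1},{"x":32,"y":340,"z":10,"wx":-5,"wy":32,"wz":-20.4,"fingers":1},{"x":35,"y":375,"z":0,"wx":-5.7,"wy":36,"wz":-23,"fingers":1},{"x":37,"y":400,"z":-10,"wx":-6.3,"wy":39.8,"wz":-25.5,"fingers":1},{"x":37,"y":400,"z":-17,"wx":-6.3,"wy":39.8,"wz":-25.5,"fingers":1},{"x":37,"y":400,"z":-17,"wx":-6.3,"wy":39.8,"wz":-25.5,"fingers":1},{"x":37,"y":400,"z":-17,"wx":-6.3,"wy":39.8,"wz":-25.5,"fingers":1}]'

```text
time: 15.0
tool_pos: [0.5748, 0.0547, 0.2312]
tcp_rot: [-1.302, 0.051, 2.783]
wrist_force: [1.3, -0.6, 0.1]
width: 0.15
```

```bash
python3 - <<'E'
from h import *
np.set_printoptions(precision=4,suppress=True)
s=monitor.read_state();print(s['tool_pos'],s['q'])
p,M=tgt(np.array([.662,.0489,.072+.08]),-4.4,40);print(delta(s,p,M))
for n in ['side','top','wrist']: snap(n,n+'10.png')
M0=R.from_rotvec(s['tcp_rot']).as_matrix();tip=s['tool_pos']+M0@[.0025,0,-.117];print(tip)
for n in ['side','top']: print(proj(load(n+'10.png'),tip))
crop('side10.png',270,130,430,260,4.8,'a.png');crop('top10.png',260,140,400,300,4,'b.png')
E
```

```text
[0.5748 0.0547 0.2312] [0.018  0.5296 1.4232 0.0628 1.8816 1.6629]
(array([-0.5803,  0.9387, -2.0923]), array([ 0.05  ,  0.1421, -0.0317]))
[0.6628 0.0479 0.1543]
[358.0237 198.5525]
[308.9367 175.199 ]
```

View pics/a.png

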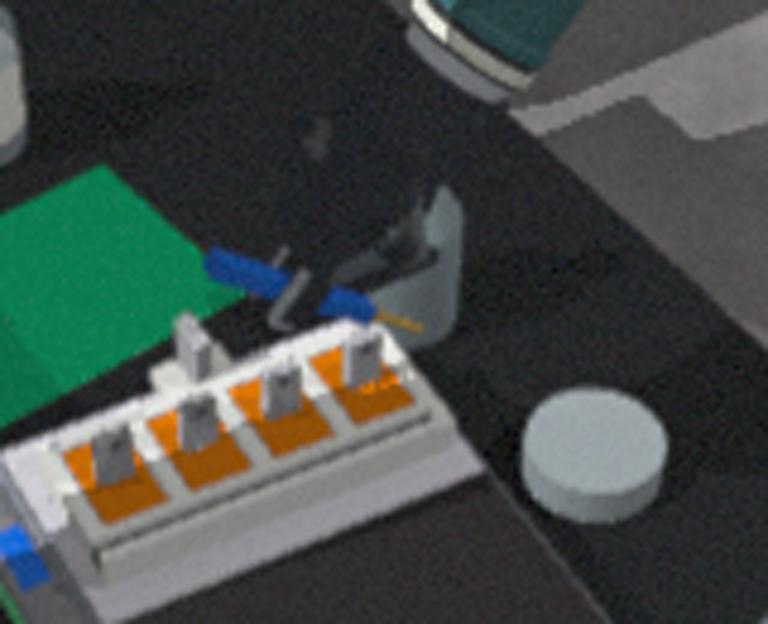

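View pics/wrist10.png

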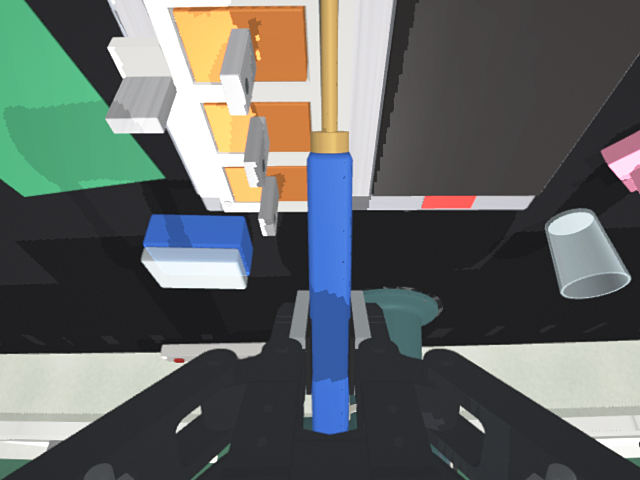

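View pics/b.png

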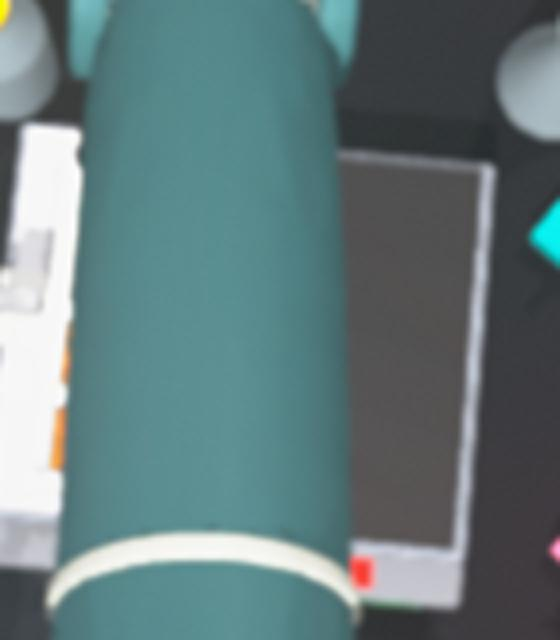

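```bash
python3 - <<'E'
from h import *
c=load('side10.png')
for p in [(.6741,.048,.076),(.4448,.0654,.076),(.662,.0489,.072)]:
    q=proj(c,np.array(p)); print((q-[270,130])*4.8)
im=cv2.imread('pics/side10.png')[150:260,270:380]; cv2.imwrite('pics/a.png',cv2.resize(im,None,fx=7,fy=5.4 if 0 else 7*1.0,interpolation=cv2.INTER_CUBIC)[:600])
s=monitor.read_state()
for z in [.03,.015,0]:
  p,M=tgt(np.array([.662,.0489,.072+z]),-4.4,40);print(delta(s,p,M))
E
```

```text
[431.81129047 410.74518867]
[100.53305681 543.09766576]
[414.88063023 421.75631897]
(array([ -0.75475231,   0.95677633, -52.26859648]), array([ 0.03907261,  0.16719354, -0.0112458 ]))
(array([ -0.75475231,   0.95677633, -67.26859648]), array([ 0.03907261,  0.16719354, -0.0112458 ]))
(array([ -0.75475231,   0.95677633, -82.26859648]), array([ 0.03907261,  0.16719354, -0.0112458 ]))
```

View pics/a.png

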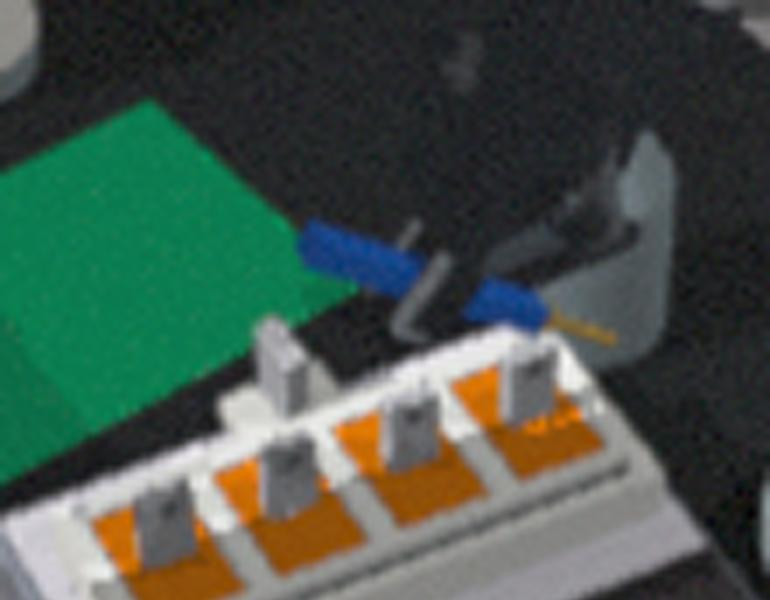

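Call:
play_rows --deltas '[{"x":-0.7,"y":1,"z":-12,"wx":0,"wy":0,"wz":0,"fingers":1},{"x":-0.7,"y":1,"z":-30,"wx":0,"wy":0,"wz":0,"fingers":1},{"x":-0.7,"y":1,"z":-48,"wx":0,"wy":0,"wz":0,"fingers":1},{"x":-0.7,"y":1,"z":-62,"wx":0,"wy":0,"wz":0,"fingers":1},{"x":-0.7,"y":1,"z":-67,"wx":0,"wy":0,"wz":0,"fingers":1},{"x":-0.7,"y":1,"z":-67,"wx":0,"wy":0,"wz":0,"fingers":1},{"x":-0.7,"y":1,"z":-67,"wx":0,"wy":0,"wz":0,"fingers":1},{"x":-0.7,"y":1,"z":-67,"wx":0,"wy":0,"wz":0,"fingers":1}]'

```text
time: 16.15
tool_pos: [0.5746, 0.0564, 0.164]
tcp_rot: [-1.302, 0.05, 2.783]
wrist_force: [-0.2, -0.4, -1.6]
width: 0.151
```

```bash
python3 - <<'E'
from h import *
np.set_printoptions(precision=4,suppress=True)
s=monitor.read_state()
for n in ['side','wrist']: snap(n,n+'11.png')
M0=R.from_rotvec(s['tcp_rot']).as_matrix();tip=s['tool_pos']+M0@[.0025,0,-.117];print(tip)
print((proj(load('side11.png'),tip)-[320,170])*10)
p,M=tgt(np.array([.662,.0489,.072]),-4.4,40);print(delta(s,p,M),s['wrist_force'])
crop('side11.png',320,170,390,230,10,'a.png')
E
```

```text
[0.6625 0.0497 0.0871]
[366.3298 442.0441]
(array([ -0.3294,  -0.7563, -14.8972]), array([ 0.0344,  0.135 , -0.0613])) [-0.2499 -0.4196 -1.5772]
```

View pics/a.png

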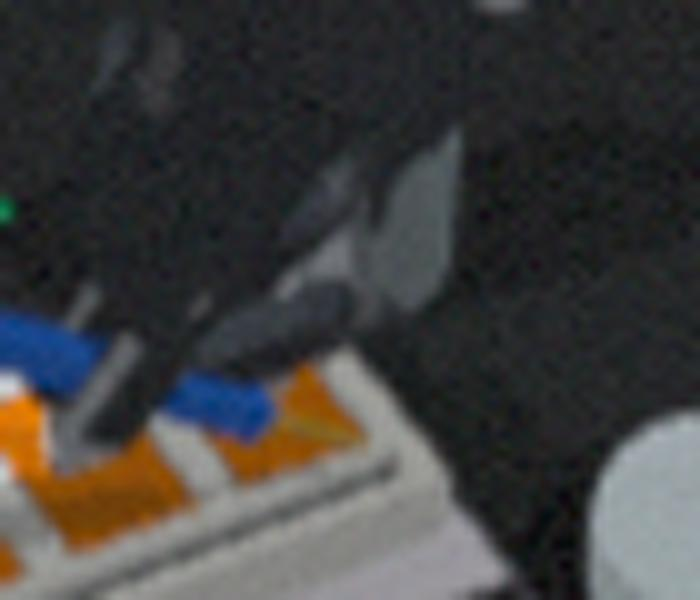

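View pics/wrist11.png

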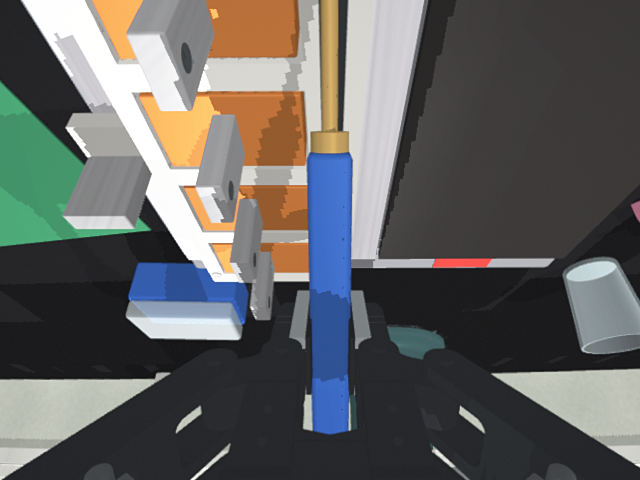

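Call:
play_rows --deltas '[{"x":-0.3,"y":-0.8,"z":-3,"wx":0,"wy":0,"wz":0,"fingers":1},{"x":-0.3,"y":-0.8,"z":-6,"wx":0,"wy":0,"wz":0,"fingers":1},{"x":-0.3,"y":-0.8,"z":-8,"wx":0,"wy":0,"wz":0,"fingers":1},{"x":-0.3,"y":-0.8,"z":-10,"wx":0,"wy":0,"wz":0,"fingers":1},{"x":-0.3,"y":-0.8,"z":-12,"wx":0,"wy":0,"wz":0,"fingers":1},{"x":-0.3,"y":-0.8,"z":-14,"wx":0,"wy":0,"wz":0,"fingers":1},{"x":-0.3,"y":-0.8,"z":-15,"wx":0,"wy":0,"wz":0,"fingers":1},{"x":-0.3,"y":-0.8,"z":-15,"wx":0,"wy":0,"wz":0,"fingers":1},{"x":-0.3,"y":-0.8,"z":-15,"wx":0,"wy":0,"wz":0,"fingers":1}]'

```text
time: 17.38
tool_pos: [0.5739, 0.0556, 0.1484]
tcp_rot: [-1.3, 0.05, 2.784]
wrist_force: [0.1, -1.0, 0.4]
width: 0.147
```

```bash
python3 - <<'E'
from h import *
np.set_printoptions(precision=4,suppress=True)
s=monitor.read_state()
for n in ['side','wrist']: snap(n,n+'12.png')
M0=R.from_rotvec(s['tcp_rot']).as_matrix();tip=s['tool_pos']+M0@[.0025,0,-.117];print(tip)
print((proj(load('side12.png'),tip)-[320,170])*10)
p,M=tgt(np.array([.662,.0489,.072]),-4.4,40);print(delta(s,p,M),s['wrist_force'])
crop('side12.png',320,170,390,230,10,'a.png')
crop('wrist12.png',230,0,430,170,3.8,'b.png')
E
```

```text
[0.6617 0.0489 0.0713]
[363.4782 480.5379]
(array([0.3762, 0.0606, 0.747 ]), array([ 0.0352,  0.0583, -0.0612])) [ 0.0538 -1.0162  0.3811]
```

View pics/a.png

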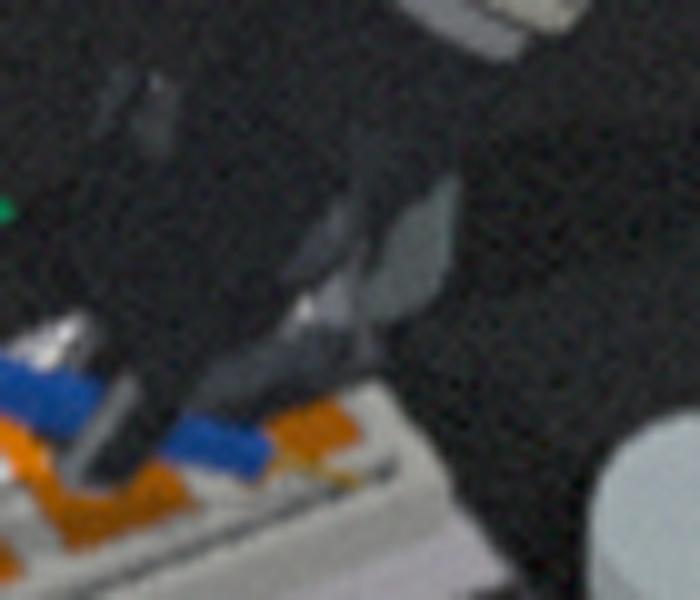

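View pics/b.png

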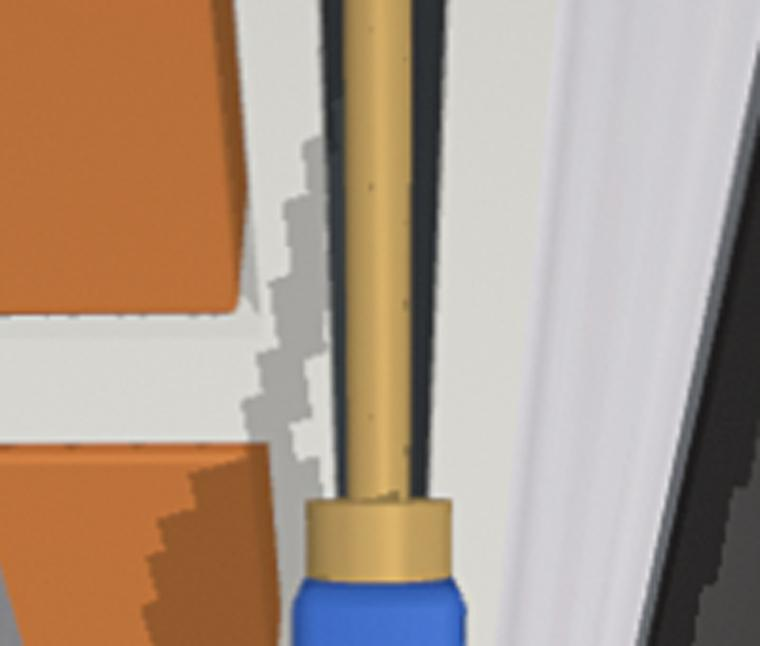

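Call:
play_rows --deltas '[{"x":-3.6,"y":0.3,"z":0.3,"wx":0,"wy":0,"wz":0,"fingers":1},{"x":-7.2,"y":0.6,"z":0.3,"wx":0,"wy":0,"wz":0,"fingers":1},{"x":-10.8,"y":0.8,"z":0.3,"wx":0,"wy":0,"wz":0,"fingers":1},{"x":-14.4,"y":1.1,"z":0.3,"wx":0,"wy":0,"wz":0,"fingers":1},{"x":-18,"y":1.4,"z":0.3,"wx":0,"wy":0,"wz":0,"fingers":1},{"x":-21.6,"y":1.7,"z":0.3,"wx":0,"wy":0,"wz":0,"fingers":1},{"x":-25.2,"y":1.9,"z":0.3,"wx":0,"wy":0,"wz":0,"fingers":1},{"x":-28.8,"y":2.2,"z":0.3,"wx":0,"wy":0,"wz":0,"fingers":1},{"x":-32.4,"y":2.5,"z":0.3,"wx":0,"wy":0,"wz":0,"fingers":1},{"x":-36,"y":2.8,"z":0.3,"wx":0,"wy":0,"wz":0,"fingers":1},{"x":-39.6,"y":3,"z":0.3,"wx":0,"wy":0,"wz":0,"fingers":1},{"x":-43.2,"y":3.3,"z":0.3,"wx":0,"wy":0,"wz":0,"fingers":1},{"x":-46.8,"y":3.6,"z":0.3,"wx":0,"wy":0,"wz":0,"fingers":1},{"x":-50.4,"y":3.9,"z":0.3,"wx":0,"wy":0,"wz":0,"fingers":1},{"x":-54,"y":4.1,"z":0.3,"wx":0,"wy":0,"wz":0,"fingers":1},{"x":-57.6,"y":4.4,"z":0.3,"wx":0,"wy":0,"wz":0,"fingers":1},{"x":-61.2,"y":4.7,"z":0.3,"wx":0,"wy":0,"wz":0,"fingers":1},{"x":-64.8,"y":5,"z":0.3,"wx":0,"wy":0,"wz":0,"fingers":1},{"x":-68.4,"y":5.2,"z":0.3,"wx":0,"wy":0,"wz":0,"fingers":1},{"x":-72,"y":5.5,"z":0.3,"wx":0,"wy":0,"wz":0,"fingers":1}]'

```text
time: 19.98
tool_pos: [0.5016, 0.0611, 0.1486]
tcp_rot: [-1.3, 0.05, 2.784]
wrist_force: [-0.2, -0.9, -0.3]
width: 0.147
```

```bash
cat > chk.py <<'E'
from h import *
import sys
np.set_printoptions(precision=4,suppress=True)
s=monitor.read_state()
M0=R.from_rotvec(s['tcp_rot']).as_matrix();tip=s['tool_pos']+M0@[.0025,0,-.117]
y=np.radians(-4.4);r=tip-[.5652,.0955,.05];print('tip',tip,'mould',r[0]*np.cos(y)+r[1]*np.sin(y),-r[0]*np.sin(y)+r[1]*np.cos(y),r[2],s['wrist_force'])
snap('wrist',sys.argv[1]); crop(sys.argv[1],230,0,430,170,3.8,'b.png')
E
python3 chk.py w13.png
```

```text
tip [0.5894 0.0544 0.0716] mould 0.02730155086746352 -0.03912734930323683 0.02155700293472193 [-0.1964 -0.941  -0.3162]
```

View pics/b.png

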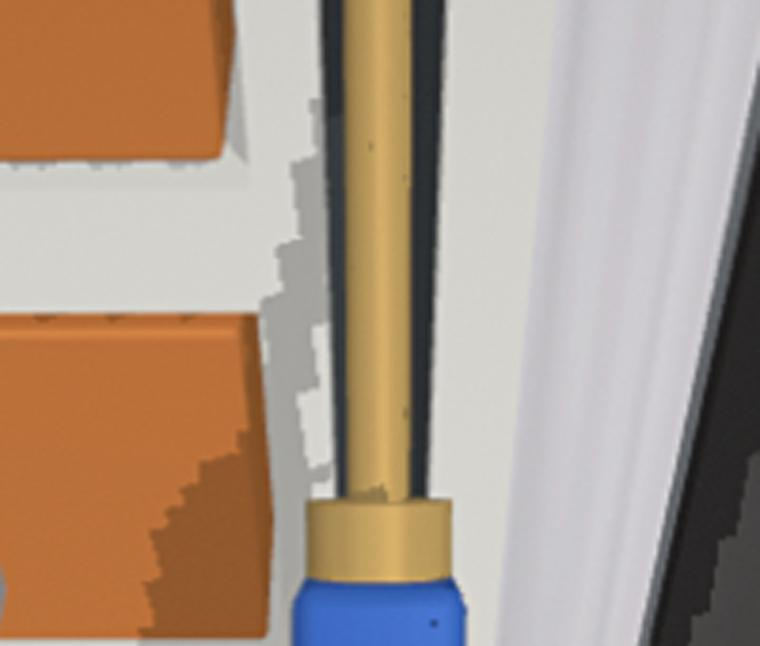

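Call:
play_rows --deltas '[{"x":-3.6,"y":0.3,"z":0,"wx":0,"wy":0,"wz":0,"fingers":1},{"x":-7.2,"y":0.6,"z":0,"wx":0,"wy":0,"wz":0,"fingers":1},{"x":-10.8,"y":0.8,"z":0,"wx":0,"wy":0,"wz":0,"fingers":1},{"x":-14.4,"y":1.1,"z":0,"wx":0,"wy":0,"wz":0,"fingers":1},{"x":-18,"y":1.4,"z":0,"wx":0,"wy":0,"wz":0,"fingers":1},{"x":-21.6,"y":1.7,"z":0,"wx":0,"wy":0,"wz":0,"fingers":1},{"x":-25.2,"y":1.9,"z":0,"wx":0,"wy":0,"wz":0,"fingers":1},{"x":-28.8,"y":2.2,"z":0,"wx":0,"wy":0,"wz":0,"fingers":1},{"x":-32.4,"y":2.5,"z":0,"wx":0,"wy":0,"wz":0,"fingers":1},{"x":-36,"y":2.8,"z":0,"wx":0,"wy":0,"wz":0,"fingers":1},{"x":-39.6,"y":3,"z":0,"wx":0,"wy":0,"wz":0,"fingers":1},{"x":-43.2,"y":3.3,"z":0,"wx":0,"wy":0,"wz":0,"fingers":1},{"x":-46.8,"y":3.6,"z":0,"wx":0,"wy":0,"wz":0,"fingers":1},{"x":-50.4,"y":3.9,"z":0,"wx":0,"wy":0,"wz":0,"fingers":1},{"x":-54,"y":4.1,"z":0,"wx":0,"wy":0,"wz":0,"fingers":1},{"x":-57.6,"y":4.4,"z":0,"wx":0,"wy":0,"wz":0,"fingers":1},{"x":-61.2,"y":4.7,"z":0,"wx":0,"wy":0,"wz":0,"fingers":1},{"x":-64.8,"y":5,"z":0,"wx":0,"wy":0,"wz":0,"fingers":1},{"x":-68.4,"y":5.2,"z":0,"wx":0,"wy":0,"wz":0,"fingers":1},{"x":-72,"y":5.5,"z":0,"wx":0,"wy":0,"wz":0,"fingers":1}]'

```text
time: 22.52
tool_pos: [0.4296, 0.0666, 0.1486]
tcp_rot: [-1.3, 0.05, 2.784]
wrist_force: [0.1, -0.2, -1.4]
width: 0.147
```

```bash
python3 chk.py w14.png; python3 -c "
from h import *
print(monitor.read_state()['q'])"
```

```text
tip [0.5174 0.0599 0.0716] mould -0.04487948656383717 -0.03916143953323532 0.021563299535941077 [ 0.1318 -0.1571 -1.4113]
[0.04081251 0.36151071 1.83448633 0.07445026 1.63988942 1.66571951]
```

View pics/b.png

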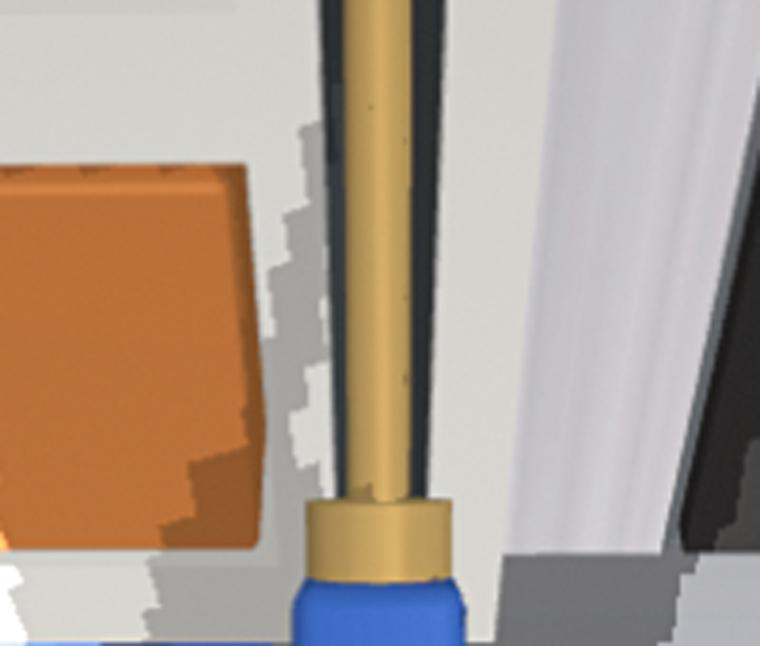

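Call:
play_rows --deltas '[{"x":-3.6,"y":0.3,"z":0,"wx":0,"wy":0,"wz":0,"fingers":1},{"x":-7.2,"y":0.6,"z":0,"wx":0,"wy":0,"wz":0,"fingers":1},{"x":-10.8,"y":0.8,"z":0,"wx":0,"wy":0,"wz":0,"fingers":1},{"x":-14.4,"y":1.1,"z":0,"wx":0,"wy":0,"wz":0,"fingers":1},{"x":-18,"y":1.4,"z":0,"wx":0,"wy":0,"wz":0,"fingers":1},{"x":-21.6,"y":1.7,"z":0,"wx":0,"wy":0,"wz":0,"fingers":1},{"x":-25.2,"y":1.9,"z":0,"wx":0,"wy":0,"wz":0,"fingers":1},{"x":-28.8,"y":2.2,"z":0,"wx":0,"wy":0,"wz":0,"fingers":1},{"x":-32.4,"y":2.5,"z":0,"wx":0,"wy":0,"wz":0,"fingers":1},{"x":-36,"y":2.8,"z":0,"wx":0,"wy":0,"wz":0,"fingers":1},{"x":-39.6,"y":3,"z":0,"wx":0,"wy":0,"wz":0,"fingers":1},{"x":-43.2,"y":3.3,"z":0,"wx":0,"wy":0,"wz":0,"fingers":1},{"x":-46.8,"y":3.6,"z":0,"wx":0,"wy":0,"wz":0,"fingers":1},{"x":-50.4,"y":3.9,"z":0,"wx":0,"wy":0,"wz":0,"fingers":1},{"x":-54,"y":4.1,"z":0,"wx":0,"wy":0,"wz":0,"fingers":1},{"x":-56,"y":4.3,"z":0,"wx":0,"wy":0,"wz":0,"fingers":1},{"x":-56,"y":4.3,"z":0,"wx":0,"wy":0,"wz":0,"fingers":1},{"x":-56,"y":4.3,"z":0,"wx":0,"wy":0,"wz":0,"fingers":1}]'

```text
time: 24.82
tool_pos: [0.3739, 0.0709, 0.1486]
tcp_rot: [-1.3, 0.05, 2.784]
wrist_force: [-1.0, 0.0, 0.3]
width: 0.147
```

```bash
python3 chk.py w15.png; python3 -c "
from h import *
print(monitor.read_state()['q'])"
```

```text
tip [0.4618 0.0642 0.0716] mould -0.10070392434152962 -0.03918052559365165 0.02157373244392169 [-1.0114  0.0162  0.3447]
[0.05187819 0.27080864 1.95677866 0.08144753 1.606942   1.67217168]
```

View pics/b.png

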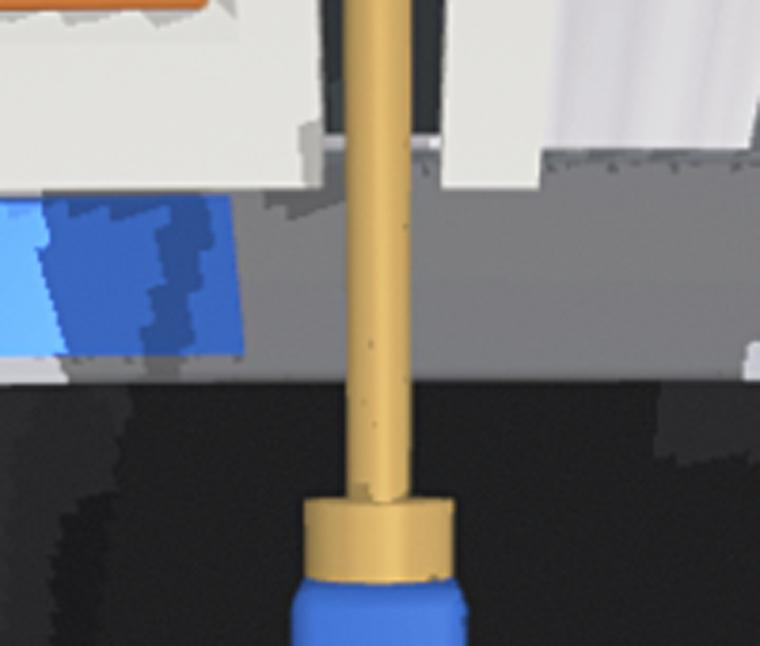

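Call:
play_rows --deltas '[{"x":0,"y":0,"z":3,"wx":0,"wy":0,"wz":0,"fingers":1},{"x":0,"y":0,"z":7,"wx":0,"wy":0,"wz":0,"fingers":1},{"x":0,"y":0,"z":12,"wx":0,"wy":0,"wz":0,"fingers":1},{"x":0,"y":0,"z":18,"wx":0,"wy":0,"wz":0,"fingers":1},{"x":0,"y":0,"z":30,"wx":0,"wy":0,"wz":0,"fingers":1},{"x":0,"y":0,"z":55,"wx":0,"wy":0,"wz":0,"fingers":1},{"x":0,"y":0,"z":90,"wx":0,"wy":0,"wz":0,"fingers":1},{"x":0,"y":0,"z":110,"wx":0,"wy":0,"wz":0,"fingers":1},{"x":0,"y":0,"z":110,"wx":0,"wy":0,"wz":0,"fingers":1},{"x":0,"y":0,"z":110,"wx":0,"wy":0,"wz":0,"fingers":1}]'

```text
time: 26.12
tool_pos: [0.3734, 0.0708, 0.2578]
tcp_rot: [-1.299, 0.05, 2.785]
wrist_force: [-0.4, 0.3, -0.5]
width: 0.151
```

```bash
python3 - <<'E'
from h import *
np.set_printoptions(precision=3,suppress=True)
s=monitor.read_state()
M=R.from_rotvec([2.00883317,.39444284,-2.00822693]).as_matrix()
print(s['tool_pos'],delta(s,np.array([.538,-.3448,.25]),M))
snap('top','top16.png')
E
```

```text
[0.373 0.071 0.258] (array([ 164.596, -415.64 ,   -7.751]), array([  6.297, -39.863,  25.509]))
```

View pics/top16.png

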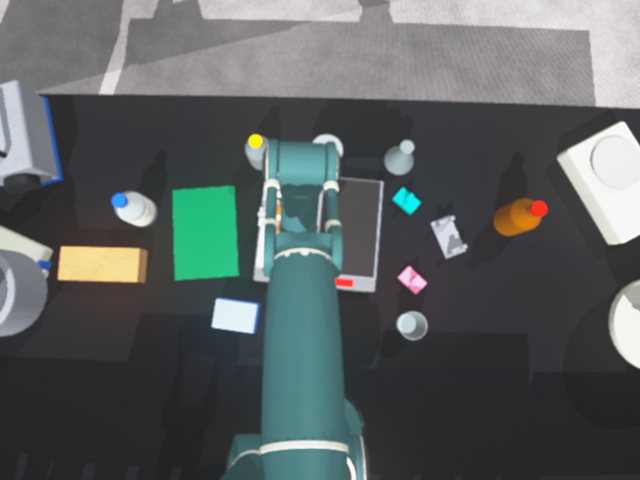

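Call:
play_rows --deltas '[{"x":30,"y":-15,"z":5,"wx":0,"wy":0,"wz":0,"fingers":1},{"x":65,"y":-40,"z":10,"wx":0.6,"wy":-4,"wz":2.6,"fingers":1},{"x":95,"y":-75,"z":10,"wx":1.3,"wy":-8,"wz":5.1,"fingers":1},{"x":120,"y":-115,"z":10,"wx":1.9,"wy":-12,"wz":7.7,"fingers":1},{"x":140,"y":-155,"z":10,"wx":2.5,"wy":-16,"wz":10.2,"fingers":1},{"x":150,"y":-195,"z":5,"wx":3.2,"wy":-20,"wz":12.8,"fingers":1},{"x":155,"y":-240,"z":0,"wx":3.8,"wy":-24,"wz":15.3,"fingers":1},{"x":160,"y":-285,"z":-7,"wx":4.4,"wy":-28,"wz":17.9,"fingers":1},{"x":165,"y":-330,"z":-7,"wx":5,"wy":-32,"wz":20.4,"fingers":1},{"x":165,"y":-375,"z":-7,"wx":5.7,"wy":-36,"wz":23,"fingers":1},{"x":165,"y":-405,"z":-7,"wx":6.3,"wy":-39.8,"wz":25.5,"fingers":1},{"x":165,"y":-415.6,"z":-7,"wx":6.3,"wy":-39.9,"wz":25.5,"fingers":1},{"x":165,"y":-415.6,"z":-7,"wx":6.3,"wy":-39.9,"wz":25.5,"fingers":1},{"x":165,"y":-415.6,"z":-7,"wx":6.3,"wy":-39.9,"wz":25.5,"fingers":1},{"x":165,"y":-415.6,"z":-7,"wx":6.3,"wy":-39.9,"wz":25.5,"fingers":1}]'

```text
time: 28.05
tool_pos: [0.5394, -0.3434, 0.2513]
tcp_rot: [2.009, 0.397, -2.007]
wrist_force: [0.2, 0.9, -2.1]
width: 0.146
```

```bash
python3 - <<'E'
from h import *
np.set_printoptions(precision=3,suppress=True)
s=monitor.read_state()
M=R.from_rotvec([2.00883317,.39444284,-2.00822693]).as_matrix()
print(s['tool_pos'],delta(s,np.array([.538,-.3448,.048]),M))
snap('wrist','w17.png'); snap('side','s17.png')
E
```

```text
[ 0.539 -0.343  0.251] (array([  -1.363,   -1.415, -203.346]), array([-0.069,  0.042, -0.094]))
```

View pics/w17.png

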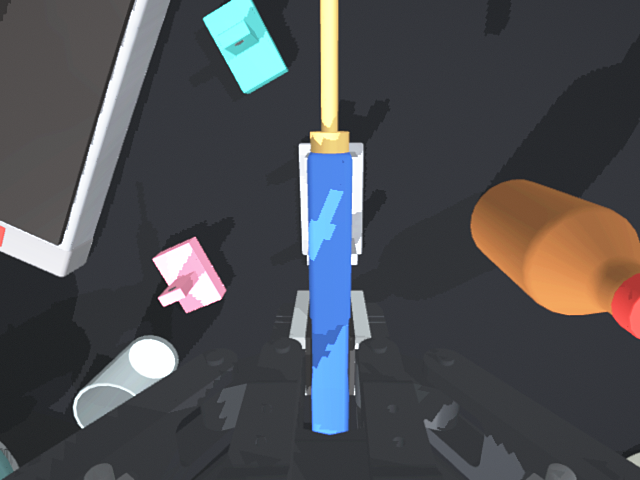

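View pics/s17.png

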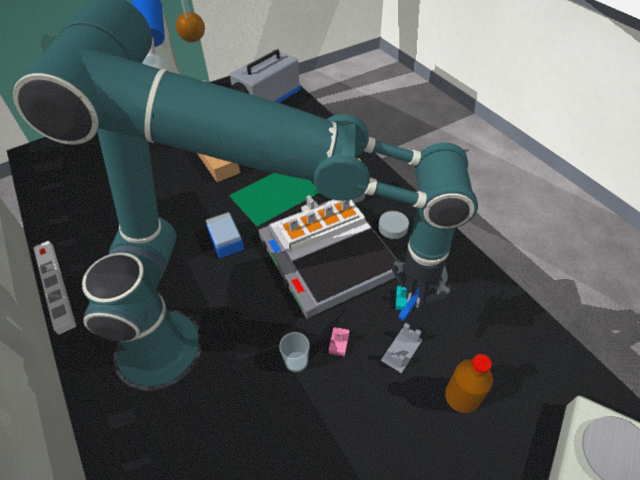

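Call:
play_rows --deltas '[{"x":-1.4,"y":-1.4,"z":-50,"wx":0,"wy":0,"wz":0,"fingers":1},{"x":-1.4,"y":-1.4,"z":-100,"wx":0,"wy":0,"wz":0,"fingers":1},{"x":-1.4,"y":-1.4,"z":-150,"wx":0,"wy":0,"wz":0,"fingers":1},{"x":-1.4,"y":-1.4,"z":-180,"wx":0,"wy":0,"wz":0,"fingers":1},{"x":-1.4,"y":-1.4,"z":-193,"wx":0,"wy":0,"wz":0,"fingers":1},{"x":-1.4,"y":-1.4,"z":-199,"wx":0,"wy":0,"wz":0,"fingers":1},{"x":-1.4,"y":-1.4,"z":-202,"wx":0,"wy":0,"wz":0,"fingers":1},{"x":-1.4,"y":-1.4,"z":-203,"wx":0,"wy":0,"wz":0,"fingers":1},{"x":-1.4,"y":-1.4,"z":-203,"wx":0,"wy":0,"wz":0,"fingers":1},{"x":-1.4,"y":-1.4,"z":-203,"wx":0,"wy":0,"wz":0,"fingers":1}]'

```text
time: 29.4
tool_pos: [0.5378, -0.3464, 0.0493]
tcp_rot: [2.011, 0.394, -2.006]
wrist_force: [-0.3, 0.0, -0.3]
width: 0.149
```

Call:
play_rows --deltas '[{"x":0,"y":0,"z":0,"wx":0,"wy":0,"wz":0,"fingers":0.4},{"x":0,"y":0,"z":0,"wx":0,"wy":0,"wz":0,"fingers":0},{"x":0,"y":0,"z":0,"wx":0,"wy":0,"wz":0,"fingers":-0.3},{"x":0,"y":0,"z":0,"wx":0,"wy":0,"wz":0,"fingers":-0.3},{"x":0,"y":0,"z":20,"wx":0,"wy":0,"wz":0,"fingers":-0.3},{"x":0,"y":0,"z":70,"wx":0,"wy":0,"wz":0,"fingers":-0.3},{"x":0,"y":0,"z":130,"wx":0,"wy":0,"wz":0,"fingers":-0.3},{"x":0,"y":0,"z":190,"wx":0,"wy":0,"wz":0,"fingers":-0.3},{"x":0,"y":0,"z":202,"wx":0,"wy":0,"wz":0,"fingers":-0.3},{"x":0,"y":0,"z":202,"wx":0,"wy":0,"wz":0,"fingers":-0.3},{"x":0,"y":0,"z":202,"wx":0,"wy":0,"wz":0,"fingers":-0.3}]'

```text
time: 30.78
tool_pos: [0.5364, -0.3454, 0.2486]
tcp_rot: [2.009, 0.398, -2.01]
wrist_force: [-0.8, 0.6, -0.7]
width: 0.651
```

```bash
python3 - <<'E'
from h import *
np.set_printoptions(precision=3,suppress=True)
s=monitor.read_state(); print(s['tool_pos'],s['q'])
snap('wrist','w18.png'); snap('side','s18.png')
crop('s18.png',220,120,460,300,3.3,'a.png')
# casting4 (far): tool y yaw options
for yaw in (-94.4,85.6):
    Y=np.array([np.cos(np.radians(yaw)),np.sin(np.radians(yaw)),0]);X=np.array([0,0,-1.]);M=np.array([X,Y,np.cross(X,Y)]).T
    print(delta(s,np.array([.4798,.1084,.22]),M))
E
```

```text
[ 0.536 -0.345  0.249] [-0.612  0.199  1.692  0.001  1.253  0.57 ]
(array([-56.563, 453.763, -28.571]), array([ -0.151,  -0.034, -26.643]))
(array([-56.563, 453.763, -28.571]), array([  0.046,  -0.206, 153.357]))
```

View pics/w18.png

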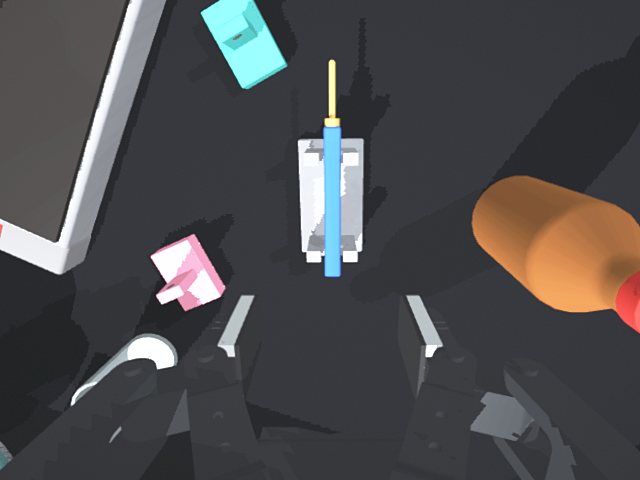

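View pics/a.png

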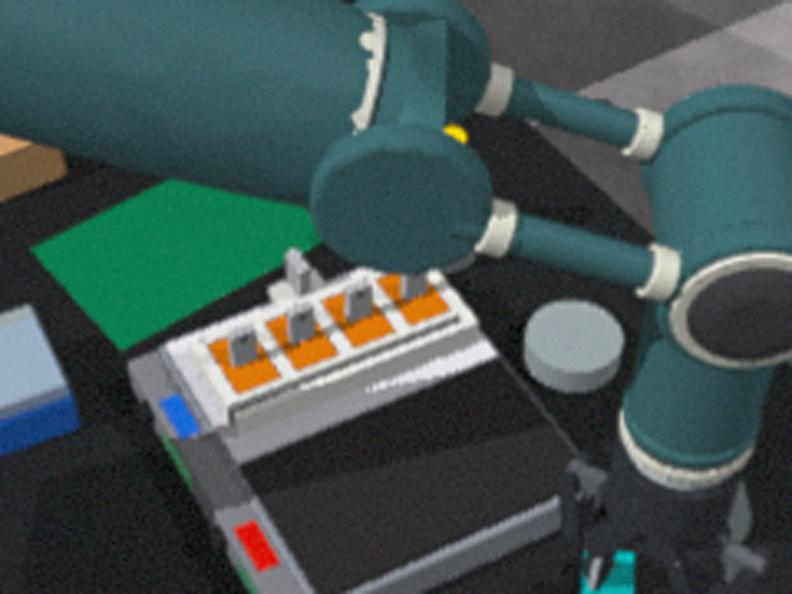

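Call:
play_rows --deltas '[{"x":-6,"y":45,"z":0,"wx":0,"wy":0,"wz":-3,"fingers":-0.2},{"x":-12,"y":100,"z":0,"wx":0,"wy":0,"wz":-6,"fingers":0},{"x":-19,"y":155,"z":0,"wx":0,"wy":0,"wz":-9,"fingers":0},{"x":-25,"y":210,"z":0,"wx":0,"wy":0,"wz":-12,"fingers":0},{"x":-32,"y":265,"z":0,"wx":0,"wy":0,"wz":-15,"fingers":0},{"x":-39,"y":320,"z":-5,"wx":0,"wy":0,"wz":-18,"fingers":0},{"x":-46,"y":375,"z":-15,"wx":0,"wy":0,"wz":-22,"fingers":0},{"x":-53,"y":425,"z":-25,"wx":0,"wy":0,"wz":-26.6,"fingers":0},{"x":-56.5,"y":454,"z":-45,"wx":0,"wy":0,"wz":-26.6,"fingers":0},{"x":-56.5,"y":454,"z":-45,"wx":0,"wy":0,"wz":-26.6,"fingers":0},{"x":-56.5,"y":454,"z":-45,"wx":0,"wy":0,"wz":-26.6,"fingers":0},{"x":-56.5,"y":454,"z":-45,"wx":0,"wy":0,"wz":-26.6,"fingers":0}]'

```text
time: 32.38
tool_pos: [0.4815, 0.1069, 0.206]
tcp_rot: [-2.185, 0.085, 2.18]
wrist_force: [-0.2, 0.0, 0.8]
width: 0.501
```

```bash
python3 - <<'E'
from h import *
np.set_printoptions(precision=4,suppress=True)
s=monitor.read_state(); print(s['tool_pos'],s['q'],s['width'])
c=snap('wrist','w19.png')
E
```

```text
[0.4815 0.1069 0.206 ] [ 0.1687 -0.0485  2.0381 -0.0011  1.1498  1.8173] 0.5012936099106556
```

View pics/w19.png

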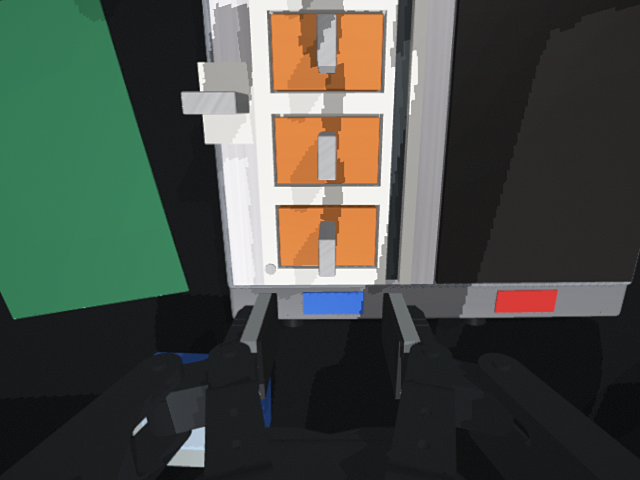

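Call:
play_rows --deltas '[{"x":-1.5,"y":1,"z":-30,"wx":0,"wy":0,"wz":0,"fingers":0},{"x":-1.5,"y":1,"z":-60,"wx":0,"wy":0,"wz":0,"fingers":0},{"x":-1.5,"y":1,"z":-88,"wx":0,"wy":0,"wz":0,"fingers":0},{"x":-1.5,"y":1,"z":-100,"wx":0,"wy":0,"wz":0,"fingers":0},{"x":-1.5,"y":1,"z":-102,"wx":0,"wy":0,"wz":0,"fingers":0},{"x":-1.5,"y":1,"z":-102,"wx":0,"wy":0,"wz":0,"fingers":0.2},{"x":-1.5,"y":1,"z":-102,"wx":0,"wy":0,"wz":0,"fingers":0.6},{"x":-1.5,"y":1,"z":-102,"wx":0,"wy":0,"wz":0,"fingers":1},{"x":-1.5,"y":1,"z":-102,"wx":0,"wy":0,"wz":0,"fingers":1},{"x":-1.5,"y":1,"z":-102,"wx":0,"wy":0,"wz":0,"fingers":1},{"x":-1.5,"y":1,"z":-102,"wx":0,"wy":0,"wz":0,"fingers":1}]' --grip_force 40

```text
time: 33.8
tool_pos: [0.4804, 0.1091, 0.1047]
tcp_rot: [-2.187, 0.083, 2.179]
wrist_force: [-0.2, -0.7, 4.9]
width: 0.112
```

```bash
python3 - <<'E'
from h import *
np.set_printoptions(precision=4,suppress=True)
s=monitor.read_state(); print(s['tool_pos'],s['wrist_force'],s['width'])
c=snap('wrist','w20.png')
E
```

```text
[0.4804 0.1091 0.1047] [-0.1924 -0.6907  4.9467] 0.11224762122465762
```

View pics/w20.png

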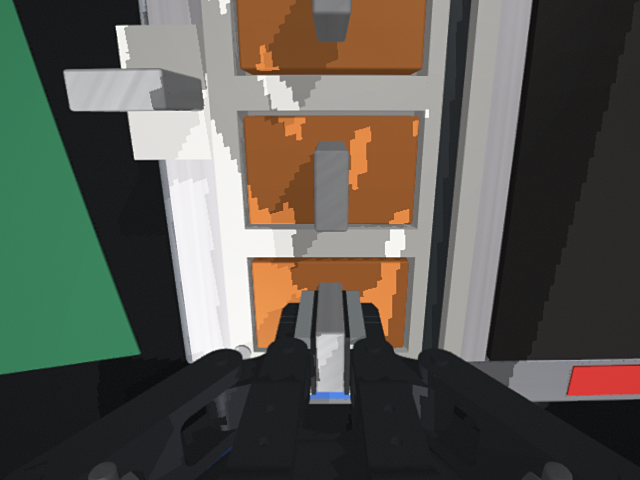

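Call:
play_rows --deltas '[{"x":0,"y":0,"z":5,"wx":0,"wy":0,"wz":0,"fingers":1},{"x":0,"y":0,"z":13,"wx":0,"wy":0,"wz":0,"fingers":1},{"x":0,"y":0,"z":23,"wx":0,"wy":0,"wz":0,"fingers":1},{"x":0,"y":0,"z":40,"wx":0,"wy":0,"wz":0,"fingers":1},{"x":0,"y":0,"z":62,"wx":0,"wy":0,"wz":0,"fingers":1},{"x":0,"y":5,"z":82,"wx":0,"wy":0,"wz":1,"fingers":1},{"x":-2,"y":30,"z":92,"wx":0,"wy":0,"wz":2,"fingers":1},{"x":-3,"y":70,"z":92,"wx":0,"wy":0,"wz":4,"fingers":1},{"x":-5,"y":110,"z":85,"wx":0,"wy":0,"wz":6,"fingers":1},{"x":-6,"y":150,"z":70,"wx":0,"wy":0,"wz":8,"fingers":1},{"x":-8,"y":190,"z":55,"wx":0,"wy":0,"wz":9,"fingers":1},{"x":-9,"y":225,"z":38,"wx":0,"wy":0,"wz":9,"fingers":1},{"x":-10,"y":252,"z":15,"wx":0,"wy":0,"wz":9,"fingers":1},{"x":-10,"y":264,"z":-10,"wx":0,"wy":0,"wz":9,"fingers":1},{"x":-10,"y":266,"z":-30,"wx":0,"wy":0,"wz":9,"fingers":1},{"x":-10,"y":266,"z":-40,"wx":0,"wy":0,"wz":9,"fingers":1},{"x":-10,"y":266,"z":-40,"wx":0,"wy":0,"wz":9,"fingers":1},{"x":-10,"y":266,"z":-40,"wx":0,"wy":0,"wz":9,"fingers":1}]'

```text
time: 36.1
tool_pos: [0.4702, 0.3748, 0.0646]
tcp_rot: [2.184, 0.088, -2.177]
wrist_force: [-0.4, 0.3, -1.0]
width: 0.111
```

```bash
python3 - <<'E'
from h import *
np.set_printoptions(precision=4,suppress=True)
s=monitor.read_state(); print(s['tool_pos'],s['wrist_force'],s['width'])
c=snap('wrist','w21.png');snap('side','s21.png')
E
```

```text
[0.4702 0.3748 0.0646] [-0.4439  0.2663 -1.0049] 0.11123581646023567
```

View pics/w21.png

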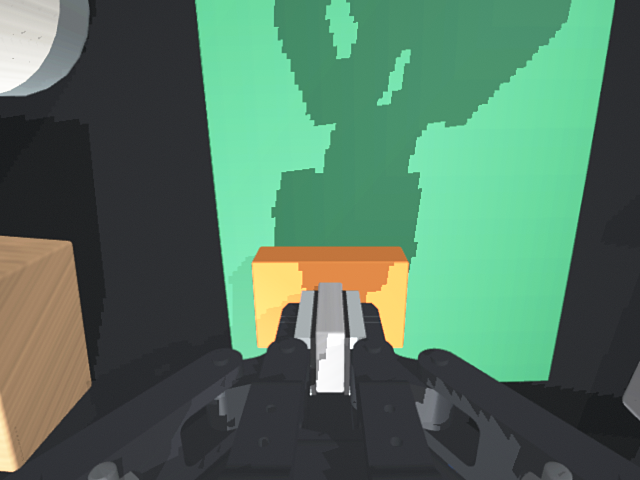

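View pics/s21.png

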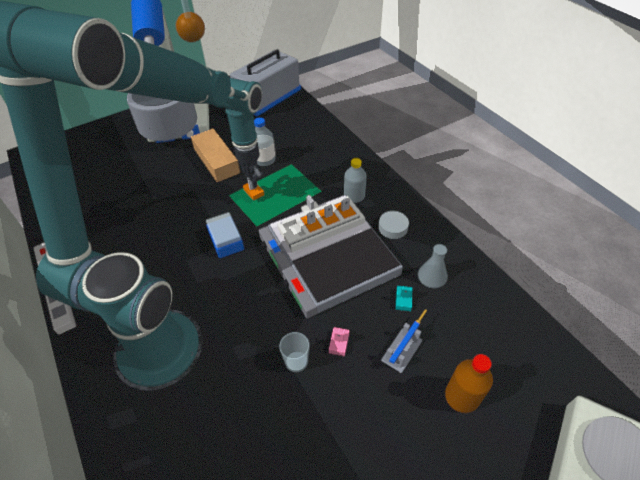

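Call:
play_rows --deltas '[{"x":0,"y":0,"z":-6,"wx":0,"wy":0,"wz":0,"fingers":1},{"x":0,"y":0,"z":-11,"wx":0,"wy":0,"wz":0,"fingers":1},{"x":0,"y":0,"z":-13.5,"wx":0,"wy":0,"wz":0,"fingers":1},{"x":0,"y":0,"z":-13.5,"wx":0,"wy":0,"wz":0,"fingers":1},{"x":0,"y":0,"z":-13.5,"wx":0,"wy":0,"wz":0,"fingers":0.5},{"x":0,"y":0,"z":-13.5,"wx":0,"wy":0,"wz":0,"fingers":0},{"x":0,"y":0,"z":-13.5,"wx":0,"wy":0,"wz":0,"fingers":0},{"x":0,"y":0,"z":15,"wx":0,"wy":0,"wz":0,"fingers":0},{"x":0,"y":0,"z":60,"wx":0,"wy":0,"wz":0,"fingers":0},{"x":5,"y":-30,"z":110,"wx":0,"wy":0,"wz":-1,"fingers":0},{"x":15,"y":-80,"z":135,"wx":0,"wy":0,"wz":-3,"fingers":0},{"x":30,"y":-130,"z":140,"wx":0,"wy":0,"wz":-5,"fingers":0},{"x":45,"y":-180,"z":140,"wx":0,"wy":0,"wz":-7,"fingers":0},{"x":60,"y":-230,"z":130,"wx":0,"wy":0,"wz":-9,"fingers":0},{"x":66.7,"y":-270,"z":115,"wx":0,"wy":0,"wz":-9,"fingers":0},{"x":66.7,"y":-271,"z":100,"wx":0,"wy":0,"wz":-9,"fingers":0},{"x":66.7,"y":-271,"z":100,"wx":0,"wy":0,"wz":-9,"fingers":0},{"x":66.7,"y":-271,"z":100,"wx":0,"wy":0,"wz":-9,"fingers":0}]'

```text
time: 38.45
tool_pos: [0.5361, 0.105, 0.1638]
tcp_rot: [-2.185, 0.082, 2.181]
wrist_force: [0.2, -0.0, 0.0]
width: 0.504
```

```bash
python3 - <<'E'
from h import *
np.set_printoptions(precision=4,suppress=True)
s=monitor.read_state(); print(s['tool_pos'],s['wrist_force'],s['width'])
c=snap('wrist','w22.png');snap('side','s22.png'); crop('s22.png',180,130,360,260,4.4,'a.png')
E
```

```text
[0.5361 0.105  0.1638] [ 0.1795 -0.0257  0.0167] 0.5039274716472162
```

View pics/w22.png

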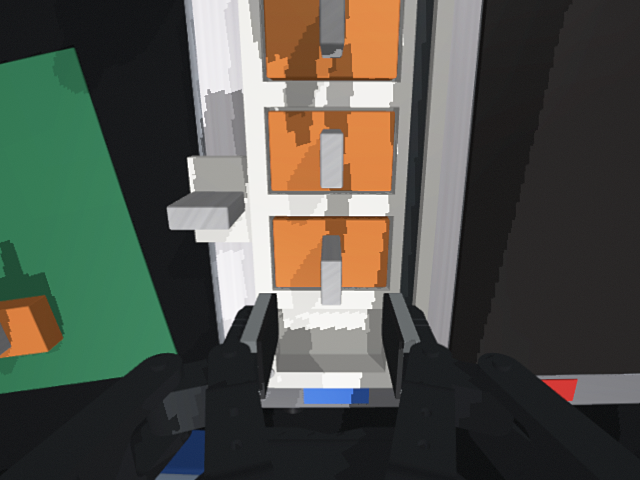

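View pics/a.png

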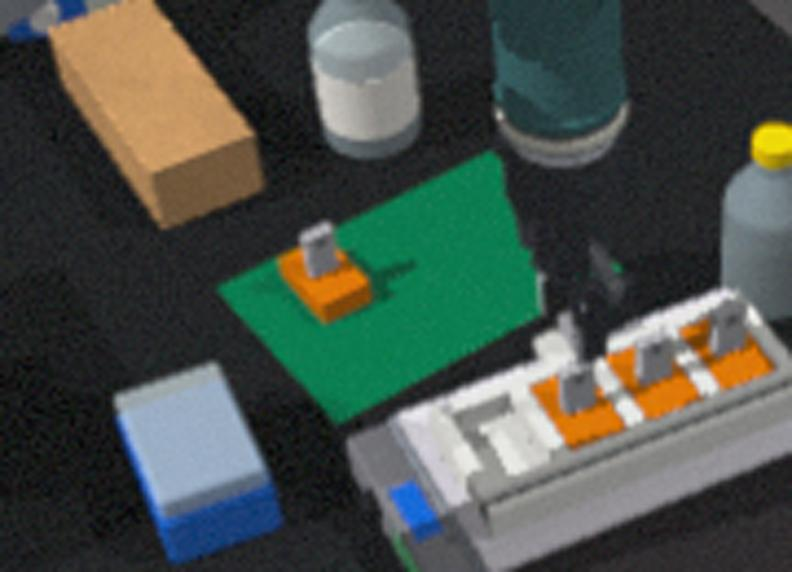

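Call:
play_rows --deltas '[{"x":0.8,"y":0,"z":-25,"wx":0,"wy":0,"wz":0,"fingers":0},{"x":0.8,"y":0,"z":-48,"wx":0,"wy":0,"wz":0,"fingers":0},{"x":0.8,"y":0,"z":-58,"wx":0,"wy":0,"wz":0,"fingers":0},{"x":0.8,"y":0,"z":-60,"wx":0,"wy":0,"wz":0,"fingers":0},{"x":0.8,"y":0,"z":-60,"wx":0,"wy":0,"wz":0,"fingers":0.4},{"x":0.8,"y":0,"z":-60,"wx":0,"wy":0,"wz":0,"fingers":0.8},{"x":0.8,"y":0,"z":-60,"wx":0,"wy":0,"wz":0,"fingers":1},{"x":0.8,"y":0,"z":-60,"wx":0,"wy":0,"wz":0,"fingers":1},{"x":0.8,"y":0,"z":-60,"wx":0,"wy":0,"wz":0,"fingers":1},{"x":0.8,"y":0,"z":-60,"wx":0,"wy":0,"wz":0,"fingers":1}]'

```text
time: 39.8
tool_pos: [0.5378, 0.1041, 0.1047]
tcp_rot: [-2.186, 0.083, 2.179]
wrist_force: [-1.1, 0.7, 4.8]
width: 0.111
```

Call:
play_rows --deltas '[{"x":0,"y":0,"z":5,"wx":0,"wy":0,"wz":0,"fingers":1},{"x":0,"y":0,"z":13,"wx":0,"wy":0,"wz":0,"fingers":1},{"x":0,"y":0,"z":23,"wx":0,"wy":0,"wz":0,"fingers":1},{"x":0,"y":0,"z":40,"wx":0,"wy":0,"wz":0,"fingers":1},{"x":0,"y":0,"z":62,"wx":0,"wy":0,"wz":0,"fingers":1},{"x":-3,"y":5,"z":82,"wx":0,"wy":0,"wz":1,"fingers":1},{"x":-10,"y":25,"z":92,"wx":0,"wy":0,"wz":2,"fingers":1},{"x":-20,"y":60,"z":92,"wx":0,"wy":0,"wz":4,"fingers":1},{"x":-32,"y":95,"z":85,"wx":0,"wy":0,"wz":6,"fingers":1},{"x":-44,"y":130,"z":70,"wx":0,"wy":0,"wz":8,"fingers":1},{"x":-54,"y":160,"z":55,"wx":0,"wy":0,"wz":9,"fingers":1},{"x":-60,"y":183,"z":38,"wx":0,"wy":0,"wz":9,"fingers":1},{"x":-61,"y":194,"z":12,"wx":0,"wy":0,"wz":9,"fingers":1},{"x":-61,"y":195,"z":-15,"wx":0,"wy":0,"wz":9,"fingers":1},{"x":-61,"y":195,"z":-35,"wx":0,"wy":0,"wz":9,"fingers":1},{"x":-61,"y":195,"z":-46,"wx":0,"wy":0,"wz":9,"fingers":1},{"x":-61,"y":195,"z":-51,"wx":0,"wy":0,"wz":9,"fingers":1},{"x":-61,"y":195,"z":-52.5,"wx":0,"wy":0,"wz":9,"fingers":1},{"x":-61,"y":195,"z":-52.5,"wx":0,"wy":0,"wz":9,"fingers":1}]'

```text
time: 42.18
tool_pos: [0.4765, 0.2992, 0.0519]
tcp_rot: [2.184, 0.089, -2.177]
wrist_force: [-0.4, 0.3, -0.5]
width: 0.115
```

```bash
python3 - <<'E'
from h import *
np.set_printoptions(precision=4,suppress=True)
s=monitor.read_state(); print(s['tool_pos'],s['wrist_force'],s['width'])
c=snap('wrist','w23.png')
E
```

```text
[0.4765 0.2992 0.0519] [-0.3945  0.3227 -0.5178] 0.11480502081365587
```

View pics/w23.png

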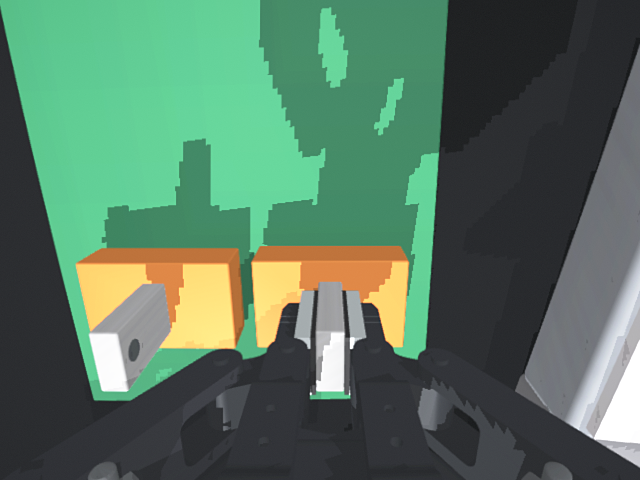

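Call:
play_rows --deltas '[{"x":0,"y":0,"z":-1,"wx":0,"wy":0,"wz":0,"fingers":0.5},{"x":0,"y":0,"z":-1,"wx":0,"wy":0,"wz":0,"fingers":0},{"x":0,"y":0,"z":-1,"wx":0,"wy":0,"wz":0,"fingers":0},{"x":0,"y":0,"z":25,"wx":0,"wy":0,"wz":0,"fingers":0},{"x":0,"y":0,"z":70,"wx":0,"wy":0,"wz":0,"fingers":0},{"x":15,"y":-15,"z":115,"wx":0,"wy":0,"wz":-2,"fingers":0},{"x":40,"y":-55,"z":145,"wx":0,"wy":0,"wz":-4,"fingers":0},{"x":70,"y":-100,"z":150,"wx":0,"wy":0,"wz":-6,"fingers":0},{"x":100,"y":-150,"z":145,"wx":0,"wy":0,"wz":-9,"fingers":0},{"x":118,"y":-195,"z":125,"wx":0,"wy":0,"wz":-9,"fingers":0},{"x":118,"y":-199.5,"z":112,"wx":0,"wy":0,"wz":-9,"fingers":0},{"x":118,"y":-199.5,"z":112,"wx":0,"wy":0,"wz":-9,"fingers":0},{"x":118,"y":-199.5,"z":112,"wx":0,"wy":0,"wz":-9,"fingers":0}]'

```text
time: 43.85
tool_pos: [0.5937, 0.1006, 0.1634]
tcp_rot: [-2.185, 0.082, 2.181]
wrist_force: [0.4, -0.1, -1.0]
width: 0.501
```

```bash
python3 - <<'E'
from h import *
np.set_printoptions(precision=4,suppress=True)
s=monitor.read_state(); print(s['tool_pos'],s['wrist_force'],s['width'])
c=snap('wrist','w24.png');snap('side','s24.png'); crop('s24.png',180,130,360,260,4.4,'a.png')
E
```

```text
[0.5937 0.1006 0.1634] [ 0.4409 -0.1369 -0.9744] 0.5012326517501892
```

View pics/w24.png

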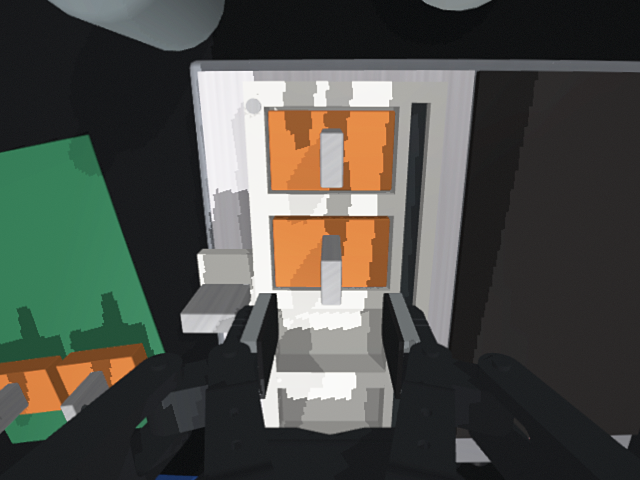

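View pics/a.png

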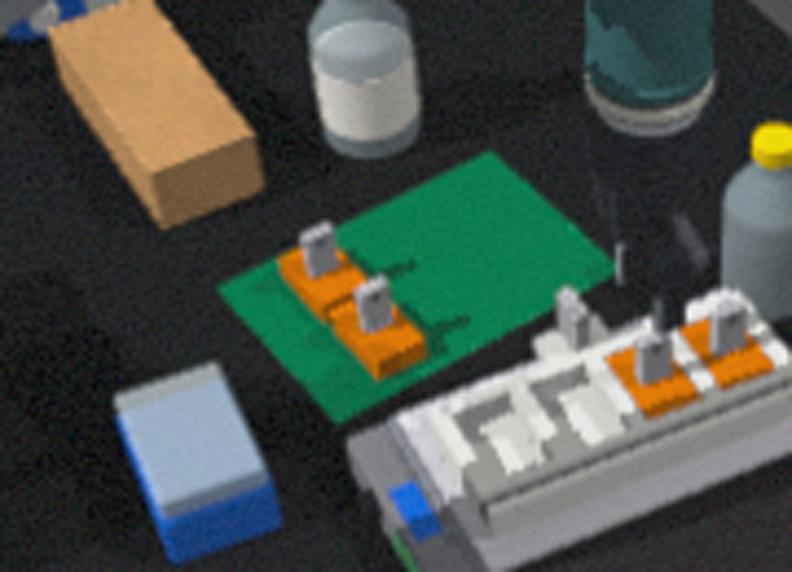

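Call:
play_rows --deltas '[{"x":1,"y":-0.5,"z":-25,"wx":0,"wy":0,"wz":0,"fingers":0},{"x":1,"y":-0.5,"z":-48,"wx":0,"wy":0,"wz":0,"fingers":0},{"x":1,"y":-0.5,"z":-58,"wx":0,"wy":0,"wz":0,"fingers":0},{"x":1,"y":-0.5,"z":-59,"wx":0,"wy":0,"wz":0,"fingers":0},{"x":1,"y":-0.5,"z":-59,"wx":0,"wy":0,"wz":0,"fingers":0.4},{"x":1,"y":-0.5,"z":-59,"wx":0,"wy":0,"wz":0,"fingers":0.8},{"x":1,"y":-0.5,"z":-59,"wx":0,"wy":0,"wz":0,"fingers":1},{"x":1,"y":-0.5,"z":-59,"wx":0,"wy":0,"wz":0,"fingers":1},{"x":1,"y":-0.5,"z":-59,"wx":0,"wy":0,"wz":0,"fingers":1},{"x":1,"y":-0.5,"z":-59,"wx":0,"wy":0,"wz":0,"fingers":1}]'

```text
time: 45.2
tool_pos: [0.5959, 0.099, 0.1054]
tcp_rot: [-2.187, 0.083, 2.178]
wrist_force: [0.2, -0.0, 5.7]
width: 0.11
```

Call:
play_rows --deltas '[{"x":0,"y":0,"z":5,"wx":0,"wy":0,"wz":0,"fingers":1},{"x":0,"y":0,"z":13,"wx":0,"wy":0,"wz":0,"fingers":1},{"x":0,"y":0,"z":23,"wx":0,"wy":0,"wz":0,"fingers":1},{"x":0,"y":0,"z":40,"wx":0,"wy":0,"wz":0,"fingers":1},{"x":0,"y":0,"z":62,"wx":0,"wy":0,"wz":0,"fingers":1},{"x":0,"y":5,"z":82,"wx":0,"wy":0,"wz":1,"fingers":1},{"x":-2,"y":35,"z":92,"wx":0,"wy":0,"wz":2,"fingers":1},{"x":-3,"y":80,"z":92,"wx":0,"wy":0,"wz":4,"fingers":1},{"x":-5,"y":125,"z":90,"wx":0,"wy":0,"wz":6,"fingers":1},{"x":-6,"y":170,"z":75,"wx":0,"wy":0,"wz":8,"fingers":1},{"x":-8,"y":210,"z":55,"wx":0,"wy":0,"wz":9,"fingers":1},{"x":-9,"y":245,"z":38,"wx":0,"wy":0,"wz":9,"fingers":1},{"x":-10,"y":272,"z":12,"wx":0,"wy":0,"wz":9,"fingers":1},{"x":-10,"y":285,"z":-15,"wx":0,"wy":0,"wz":9,"fingers":1},{"x":-10,"y":286,"z":-35,"wx":0,"wy":0,"wz":9,"fingers":1},{"x":-10,"y":286,"z":-46,"wx":0,"wy":0,"wz":9,"fingers":1},{"x":-10,"y":286,"z":-51,"wx":0,"wy":0,"wz":9,"fingers":1},{"x":-10,"y":286,"z":-53,"wx":0,"wy":0,"wz":9,"fingers":1},{"x":-10,"y":286,"z":-53,"wx":0,"wy":0,"wz":9,"fingers":1}]'

```text
time: 47.58
tool_pos: [0.5856, 0.3848, 0.052]
tcp_rot: [2.184, 0.088, -2.177]
wrist_force: [0.7, -0.2, -0.3]
width: 0.11
```

```bash
python3 - <<'E'
from h import *
np.set_printoptions(precision=4,suppress=True)
s=monitor.read_state(); print(s['tool_pos'],s['wrist_force'],s['width'])
c=snap('wrist','w25.png')
E
```

```text
[0.5856 0.3848 0.052 ] [ 0.6972 -0.1718 -0.2646] 0.10951852858103561
```

View pics/w25.png

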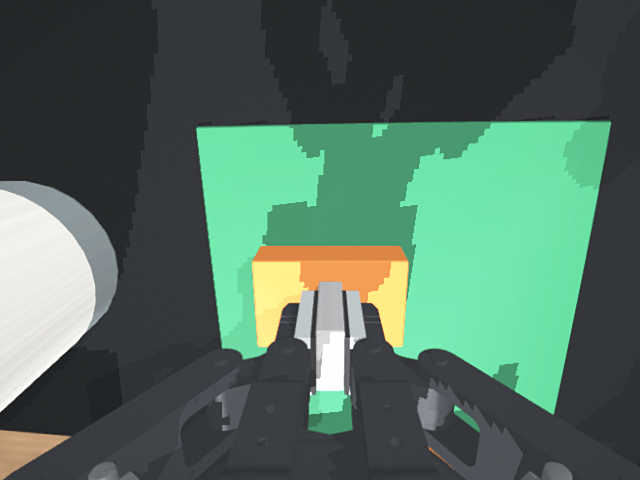

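Call:
play_rows --deltas '[{"x":0,"y":0,"z":-1,"wx":0,"wy":0,"wz":0,"fingers":0.5},{"x":0,"y":0,"z":-1,"wx":0,"wy":0,"wz":0,"fingers":0},{"x":0,"y":0,"z":-1,"wx":0,"wy":0,"wz":0,"fingers":0},{"x":0,"y":0,"z":25,"wx":0,"wy":0,"wz":0,"fingers":0},{"x":0,"y":0,"z":70,"wx":0,"wy":0,"wz":0,"fingers":0},{"x":5,"y":-20,"z":115,"wx":0,"wy":0,"wz":-2,"fingers":0},{"x":18,"y":-70,"z":145,"wx":0,"wy":0,"wz":-4,"fingers":0},{"x":32,"y":-130,"z":150,"wx":0,"wy":0,"wz":-6,"fingers":0},{"x":47,"y":-190,"z":145,"wx":0,"wy":0,"wz":-8,"fingers":0},{"x":60,"y":-245,"z":130,"wx":0,"wy":0,"wz":-9,"fingers":0},{"x":67,"y":-285,"z":118,"wx":0,"wy":0,"wz":-9,"fingers":0},{"x":67,"y":-289.5,"z":112,"wx":0,"wy":0,"wz":-9,"fingers":0},{"x":67,"y":-289.5,"z":112,"wx":0,"wy":0,"wz":-9,"fingers":0},{"x":67,"y":-289.5,"z":112,"wx":0,"wy":0,"wz":-9,"fingers":0}]'

```text
time: 49.38
tool_pos: [0.652, 0.0968, 0.1636]
tcp_rot: [-2.186, 0.081, 2.181]
wrist_force: [0.1, -0.1, 0.1]
width: 0.5
```

```bash
python3 - <<'E'
from h import *
np.set_printoptions(precision=4,suppress=True)
s=monitor.read_state(); print(s['tool_pos'],s['wrist_force'],s['width'])
c=snap('wrist','w26.png');snap('side','s26.png'); crop('s26.png',180,130,360,260,4.4,'a.png')
E
```

```text
[0.652  0.0968 0.1636] [ 0.1359 -0.1036  0.123 ] 0.4995948752732449
```

View pics/w26.png

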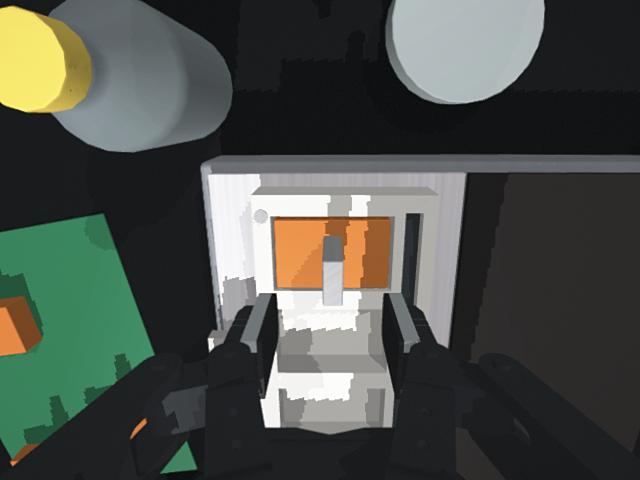

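View pics/a.png

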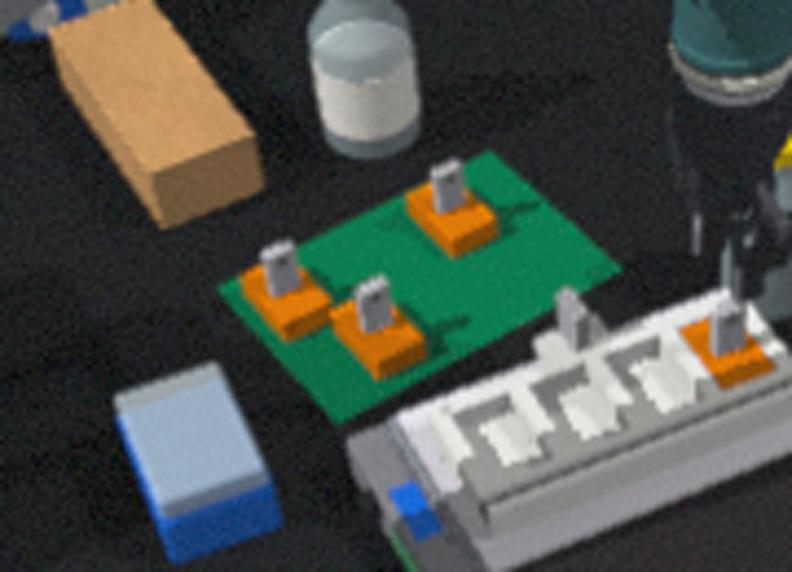

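Call:
play_rows --deltas '[{"x":0.8,"y":-1.3,"z":-25,"wx":0,"wy":0,"wz":0,"fingers":0},{"x":0.8,"y":-1.3,"z":-48,"wx":0,"wy":0,"wz":0,"fingers":0},{"x":0.8,"y":-1.3,"z":-58,"wx":0,"wy":0,"wz":0,"fingers":0},{"x":0.8,"y":-1.3,"z":-59,"wx":0,"wy":0,"wz":0,"fingers":0},{"x":0.8,"y":-1.3,"z":-59,"wx":0,"wy":0,"wz":0,"fingers":0.4},{"x":0.8,"y":-1.3,"z":-59,"wx":0,"wy":0,"wz":0,"fingers":0.8},{"x":0.8,"y":-1.3,"z":-59,"wx":0,"wy":0,"wz":0,"fingers":1},{"x":0.8,"y":-1.3,"z":-59,"wx":0,"wy":0,"wz":0,"fingers":1},{"x":0.8,"y":-1.3,"z":-59,"wx":0,"wy":0,"wz":0,"fingers":1},{"x":0.8,"y":-1.3,"z":-59,"wx":0,"wy":0,"wz":0,"fingers":1}]'

```text
time: 50.72
tool_pos: [0.6537, 0.0942, 0.1055]
tcp_rot: [-2.187, 0.083, 2.178]
wrist_force: [0.6, 0.7, 6.0]
width: 0.106
```

Call:
play_rows --deltas '[{"x":0,"y":0,"z":5,"wx":0,"wy":0,"wz":0,"fingers":1},{"x":0,"y":0,"z":13,"wx":0,"wy":0,"wz":0,"fingers":1},{"x":0,"y":0,"z":23,"wx":0,"wy":0,"wz":0,"fingers":1},{"x":0,"y":0,"z":40,"wx":0,"wy":0,"wz":0,"fingers":1},{"x":0,"y":0,"z":62,"wx":0,"wy":0,"wz":0,"fingers":1},{"x":-3,"y":5,"z":82,"wx":0,"wy":0,"wz":1,"fingers":1},{"x":-10,"y":35,"z":92,"wx":0,"wy":0,"wz":2,"fingers":1},{"x":-20,"y":75,"z":92,"wx":0,"wy":0,"wz":4,"fingers":1},{"x":-32,"y":115,"z":90,"wx":0,"wy":0,"wz":6,"fingers":1},{"x":-45,"y":155,"z":80,"wx":0,"wy":0,"wz":8,"fingers":1},{"x":-57,"y":190,"z":60,"wx":0,"wy":0,"wz":9,"fingers":1},{"x":-62,"y":210,"z":38,"wx":0,"wy":0,"wz":9,"fingers":1},{"x":-62,"y":215,"z":12,"wx":0,"wy":0,"wz":9,"fingers":1},{"x":-62,"y":215,"z":-15,"wx":0,"wy":0,"wz":9,"fingers":1},{"x":-62,"y":215,"z":-35,"wx":0,"wy":0,"wz":9,"fingers":1},{"x":-62,"y":215,"z":-46,"wx":0,"wy":0,"wz":9,"fingers":1},{"x":-62,"y":215,"z":-51,"wx":0,"wy":0,"wz":9,"fingers":1},{"x":-62,"y":215,"z":-53,"wx":0,"wy":0,"wz":9,"fingers":1},{"x":-62,"y":215,"z":-53,"wx":0,"wy":0,"wz":9,"fingers":1}]'

```text
time: 53.1
tool_pos: [0.5914, 0.3093, 0.052]
tcp_rot: [2.184, 0.089, -2.177]
wrist_force: [-0.1, -0.2, -1.1]
width: 0.11
```

Call:
play_rows --deltas '[{"x":0,"y":0,"z":-1,"wx":0,"wy":0,"wz":0,"fingers":0.5},{"x":0,"y":0,"z":-1,"wx":0,"wy":0,"wz":0,"fingers":0},{"x":0,"y":0,"z":-1,"wx":0,"wy":0,"wz":0,"fingers":0},{"x":0,"y":0,"z":25,"wx":0,"wy":0,"wz":0,"fingers":0},{"x":0,"y":0,"z":70,"wx":0,"wy":0,"wz":0,"fingers":0},{"x":-40,"y":10,"z":115,"wx":0,"wy":0,"wz":0,"fingers":0},{"x":-95,"y":30,"z":145,"wx":0,"wy":0,"wz":0,"fingers":0},{"x":-140,"y":50,"z":150,"wx":0,"wy":0,"wz":0,"fingers":0},{"x":-140,"y":50,"z":150,"wx":0,"wy":0,"wz":0,"fingers":0},{"x":-140,"y":50,"z":150,"wx":0,"wy":0,"wz":0,"fingers":0},{"x":-140,"y":50,"z":150,"wx":0,"wy":0,"wz":0,"fingers":0}]'

```text
time: 54.48
tool_pos: [0.4515, 0.3586, 0.2006]
tcp_rot: [2.182, 0.086, -2.179]
wrist_force: [0.2, -0.3, -0.4]
width: 0.499
```

```bash
python3 - <<'E'
from h import *
np.set_printoptions(precision=4,suppress=True)
s=monitor.read_state(); print(s['tool_pos'],s['wrist_force'],s['width'],s['q'])
c=snap('wrist','w27.png');snap('side','s27.png'); crop('s27.png',180,130,360,260,4.4,'a.png')
E
```

```text
[0.4515 0.3586 0.2006] [ 0.2258 -0.2635 -0.405 ] 0.498909829362752 [ 0.6288  0.1179  1.8764 -0.0015  1.1465  2.1202]
```

View pics/w27.png

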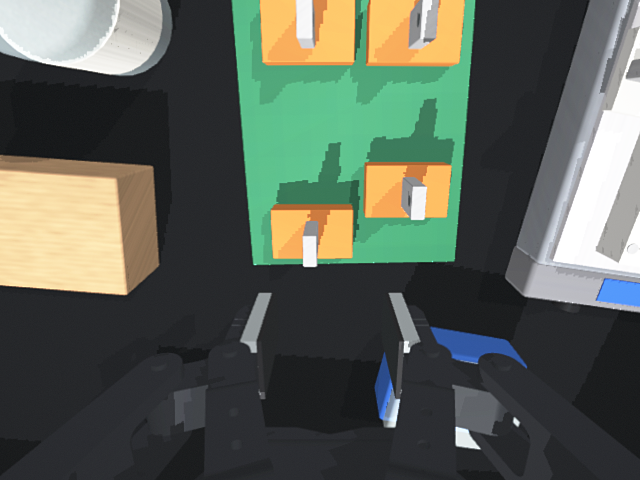

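View pics/a.png

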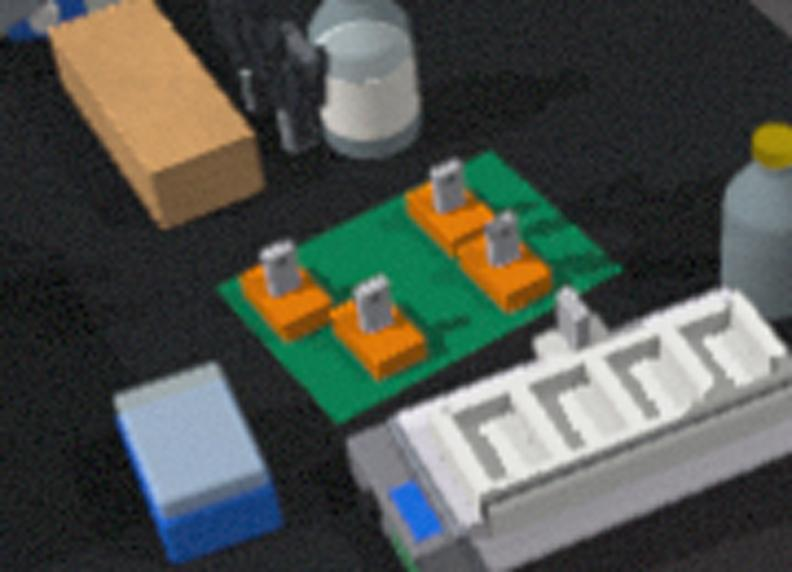

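```bash
python3 - <<'E'
from h import *
np.set_printoptions(precision=4,suppress=True)
c=load('w27.png')
a,b=[atz(c,u,v,.002)[:2] for u,v in [(254,265),(455,261)]]; print('mat near corners',a,b,np.linalg.norm(a-b)); d=(a-b)/np.linalg.norm(a-b); n=np.array([d[1],-d[0]]); ctr=(a+b)/2+.13*n; print('ctr',ctr,np.degrees(np.arctan2(n[1],n[0])))
# casting tops z=.022 corners: 1
for P in [[(272,212),(352,212),(352,258),(273,258)],[(366,167),(450,167),(447,216),(367,217)]]:
    q=np.array([atz(c,u,v,.022)[:2] for u,v in P]);m=q.mean(0);print(m,np.linalg.norm(q[0]-q[1]),np.linalg.norm(q[1]-q[2]),'matframe',(m-ctr)@n,(m-ctr)@d)
q=np.array([atz(c,u,v,.062) for u,v in [(310,250)]]);print('tab',q, dep(c,310,252))
E
python3 -c "
from h import *
crop('w27.png',240,190,480,280,3.3,'b.png')"
```

```text
mat near corners [0.3955 0.4214] [0.4135 0.2433] 0.1790714989853411
ctr [0.5338 0.3454] 5.778937726484727
[0.4337 0.3712] 0.06387705662167995 0.03930810094131121 matframe -0.09706901592616993 0.035683842876700886
[0.4753 0.2988] 0.06504509056682213 0.03918956562140785 matframe -0.06292737285139323 -0.04051795686514251
tab [[0.4356 0.3713 0.062 ]] [0.4341 0.3712 0.062 ]
```

View pics/b.png

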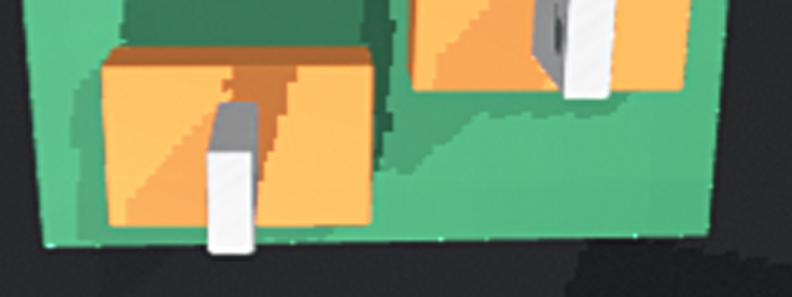

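Call:
play_rows --deltas '[{"x":10,"y":-15,"z":15,"wx":0,"wy":0,"wz":9,"fingers":-0.2},{"x":25,"y":-40,"z":20,"wx":0,"wy":0,"wz":18,"fingers":-0.5},{"x":40,"y":-65,"z":20,"wx":0,"wy":0,"wz":27,"fingers":-0.5},{"x":55,"y":-90,"z":20,"wx":0,"wy":0,"wz":36,"fingers":-0.5},{"x":70,"y":-115,"z":20,"wx":0,"wy":0,"wz":45,"fingers":-0.5},{"x":85,"y":-140,"z":20,"wx":0,"wy":0,"wz":54,"fingers":-0.5},{"x":100,"y":-165,"z":20,"wx":0,"wy":0,"wz":63,"fingers":-0.5},{"x":112,"y":-185,"z":20,"wx":0,"wy":0,"wz":72,"fingers":-0.5},{"x":119,"y":-191,"z":10,"wx":0,"wy":0,"wz":80.8,"fingers":-0.5},{"x":119,"y":-191,"z":0,"wx":0,"wy":0,"wz":80.8,"fingers":-0.5},{"x":119,"y":-191,"z":0,"wx":0,"wy":0,"wz":80.8,"fingers":-0.5},{"x":119,"y":-191,"z":0,"wx":0,"wy":0,"wz":80.8,"fingers":-0.5}]'

```text
time: 56.08
tool_pos: [0.5695, 0.1684, 0.201]
tcp_rot: [1.27, 1.171, -1.268]
wrist_force: [-0.1, -0.0, 0.9]
width: 0.748
```

```bash
python3 - <<'E'
from h import *
np.set_printoptions(precision=4,suppress=True)
s=monitor.read_state(); print(s['tool_pos'],s['wrist_force'],s['width'],s['q'])
M=R.from_rotvec(s['tcp_rot']).as_matrix();print(np.degrees(np.arctan2(M[1,1],M[0,1])))
c=snap('wrist','w28.png')
crop('w28.png',230,170,430,330,4,'a.png')
E
```

```text
[0.5695 0.1684 0.201 ] [-0.0719 -0.0181  0.8725] 0.7477419835791367 [0.2446 0.1499 1.8395 0.0018 1.1518 0.3245]
-4.615856459524598
```

View pics/w28.png

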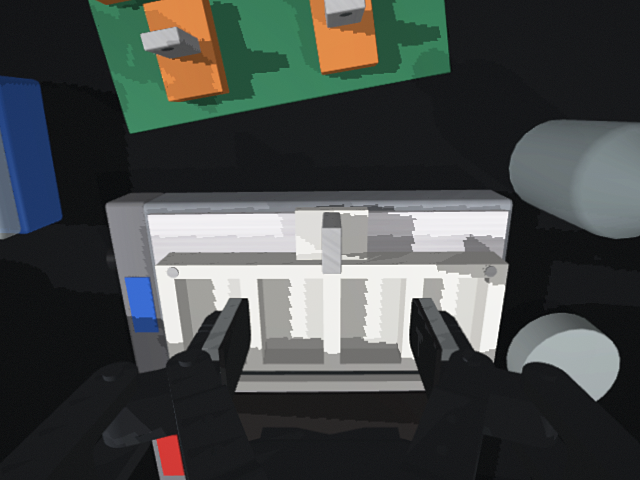

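View pics/a.png

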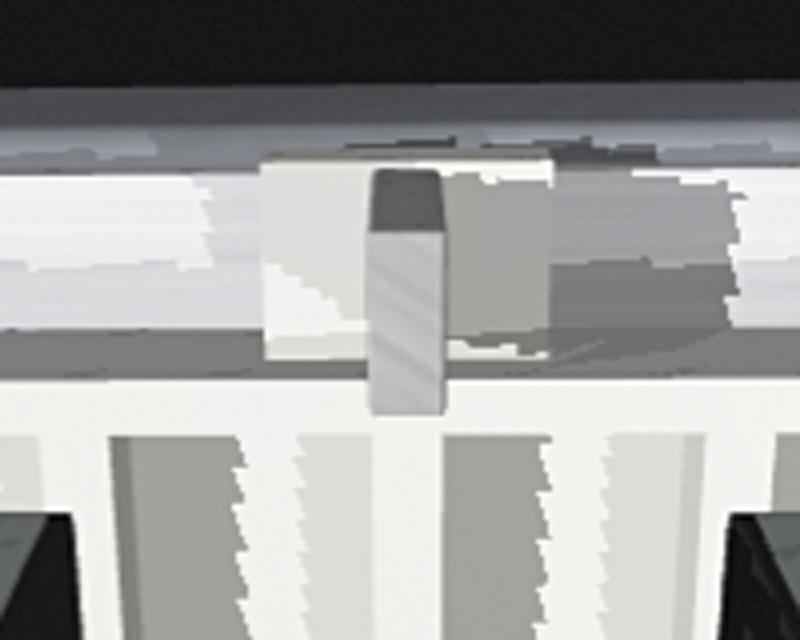

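Call:
play_rows --deltas '[{"x":0.7,"y":-0.5,"z":-40,"wx":0,"wy":0,"wz":0,"fingers":-0.5},{"x":0.7,"y":-0.5,"z":-75,"wx":0,"wy":0,"wz":0,"fingers":-0.5},{"x":0.7,"y":-0.5,"z":-97,"wx":0,"wy":0,"wz":0,"fingers":-0.5},{"x":0.7,"y":-0.5,"z":-104,"wx":0,"wy":0,"wz":0,"fingers":-0.5},{"x":0.7,"y":-0.5,"z":-105,"wx":0,"wy":0,"wz":0,"fingers":-0.3},{"x":0.7,"y":-0.5,"z":-105,"wx":0,"wy":0,"wz":0,"fingers":0.2},{"x":0.7,"y":-0.5,"z":-105,"wx":0,"wy":0,"wz":0,"fingers":0.7},{"x":0.7,"y":-0.5,"z":-105,"wx":0,"wy":0,"wz":0,"fingers":1},{"x":0.7,"y":-0.5,"z":-105,"wx":0,"wy":0,"wz":0,"fingers":1},{"x":0.7,"y":-0.5,"z":-105,"wx":0,"wy":0,"wz":0,"fingers":1},{"x":0.7,"y":-0.5,"z":-105,"wx":0,"wy":0,"wz":0,"fingers":1},{"x":0.7,"y":-0.5,"z":-105,"wx":0,"wy":0,"wz":0,"fingers":1}]' --grip_force 60

```text
time: 57.62
tool_pos: [0.571, 0.1679, 0.0974]
tcp_rot: [1.27, 1.171, -1.265]
wrist_force: [-1.2, 0.0, 5.3]
width: 0.128
```

```bash
python3 - <<'E'
from h import *
np.set_printoptions(precision=4,suppress=True)
s=monitor.read_state(); print(s['tool_pos'],s['wrist_force'],s['width'],s['q'])
M=R.from_rotvec(s['tcp_rot']).as_matrix();print(np.degrees(np.arctan2(M[1,1],M[0,1])))
c=snap('wrist','w29.png')
E
```

```text
[0.571  0.1679 0.0974] [-1.1918  0.0133  5.3016] 0.12750319295039356 [0.2431 0.2559 1.9218 0.0022 0.9617 0.3216]
-4.566351456693514
```

View pics/w29.png

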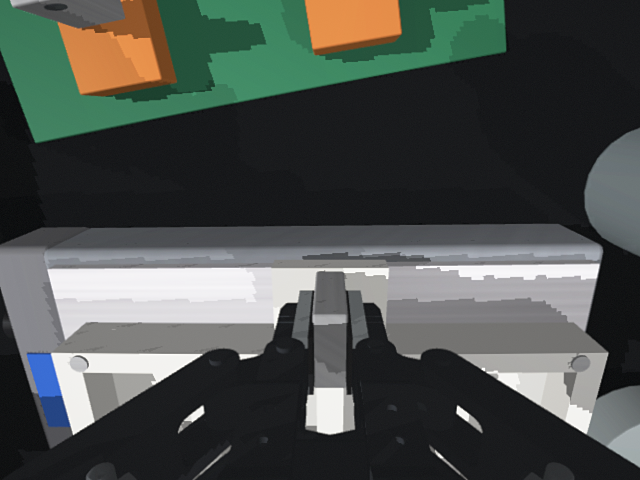

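Call:
play_rows --deltas '[{"x":0,"y":-2,"z":0,"wx":0,"wy":0,"wz":0,"fingers":1},{"x":-0.5,"y":-6,"z":0,"wx":0,"wy":0,"wz":0,"fingers":1},{"x":-1,"y":-12,"z":0,"wx":0,"wy":0,"wz":0,"fingers":1},{"x":-1.5,"y":-20,"z":0,"wx":0,"wy":0,"wz":0,"fingers":1},{"x":-2,"y":-29,"z":0,"wx":0,"wy":0,"wz":0,"fingers":1},{"x":-3,"y":-38,"z":0,"wx":0,"wy":0,"wz":0,"fingers":1},{"x":-4,"y":-47,"z":0,"wx":0,"wy":0,"wz":0,"fingers":1},{"x":-5,"y":-56,"z":0,"wx":0,"wy":0,"wz":0,"fingers":1},{"x":-5.5,"y":-65,"z":0,"wx":0,"wy":0,"wz":0,"fingers":1},{"x":-6,"y":-74,"z":0,"wx":0,"wy":0,"wz":0,"fingers":1},{"x":-7,"y":-84,"z":0,"wx":0,"wy":0,"wz":0,"fingers":1},{"x":-8,"y":-94,"z":0,"wx":0,"wy":0,"wz":0,"fingers":1},{"x":-8.5,"y":-104,"z":0,"wx":0,"wy":0,"wz":0,"fingers":1},{"x":-9,"y":-114,"z":0,"wx":0,"wy":0,"wz":0,"fingers":1},{"x":-10,"y":-124,"z":0,"wx":0,"wy":0,"wz":0,"fingers":1},{"x":-11,"y":-133,"z":0,"wx":0,"wy":0,"wz":0,"fingers":1},{"x":-12,"y":-142,"z":0,"wx":0,"wy":0,"wz":0,"fingers":1},{"x":-12.5,"y":-150,"z":0,"wx":0,"wy":0,"wz":0,"fingers":1},{"x":-13,"y":-156,"z":0,"wx":0,"wy":0,"wz":0,"fingers":1},{"x":-13,"y":-159,"z":0,"wx":0,"wy":0,"wz":0,"fingers":1}]'

```text
time: 60.18
tool_pos: [0.5586, 0.0102, 0.0974]
tcp_rot: [1.273, 1.171, -1.264]
wrist_force: [1.2, 8.5, 4.9]
width: 0.132
```

Call:
play_rows --deltas '[{"x":0,"y":0,"z":0,"wx":0,"wy":0,"wz":0,"fingers":1},{"x":0,"y":0,"z":0,"wx":0,"wy":0,"wz":0,"fingers":1},{"x":0,"y":0,"z":0,"wx":0,"wy":0,"wz":0,"fingers":0.5},{"x":0,"y":0,"z":0,"wx":0,"wy":0,"wz":0,"fingers":-0.3},{"x":0,"y":0,"z":0,"wx":0,"wy":0,"wz":0,"fingers":-0.5},{"x":0,"y":0,"z":0,"wx":0,"wy":0,"wz":0,"fingers":-0.5},{"x":0,"y":0,"z":40,"wx":0,"wy":0,"wz":0,"fingers":-0.5},{"x":0,"y":0,"z":100,"wx":0,"wy":0,"wz":0,"fingers":-0.5},{"x":0,"y":-30,"z":150,"wx":0,"wy":0,"wz":0,"fingers":-0.5},{"x":0,"y":-70,"z":190,"wx":0,"wy":0,"wz":0,"fingers":-0.5},{"x":0,"y":-100,"z":210,"wx":0,"wy":0,"wz":0,"fingers":-0.5},{"x":0,"y":-100,"z":210,"wx":0,"wy":0,"wz":0,"fingers":-0.5},{"x":0,"y":-100,"z":210,"wx":0,"wy":0,"wz":0,"fingers":-0.5},{"x":0,"y":-100,"z":210,"wx":0,"wy":0,"wz":0,"fingers":-0.5}]'

```text
time: 61.92
tool_pos: [0.5566, -0.0903, 0.3043]
tcp_rot: [1.267, 1.175, -1.268]
wrist_force: [0.1, -0.6, -0.8]
width: 0.744
```

```bash
python3 - <<'E'
from h import *
np.set_printoptions(precision=4,suppress=True)
s=monitor.read_state(); print(s['tool_pos'],s['wrist_force'],s['width'],s['q'])
c=snap('wrist','w30.png'); snap('side','s30.png')
E
```

```text
[ 0.5566 -0.0903  0.3043] [ 0.0894 -0.6117 -0.7775] 0.7444334869977187 [-0.2062  0.0275  1.779   0.0021  1.338  -0.1282]
```

View pics/w30.png

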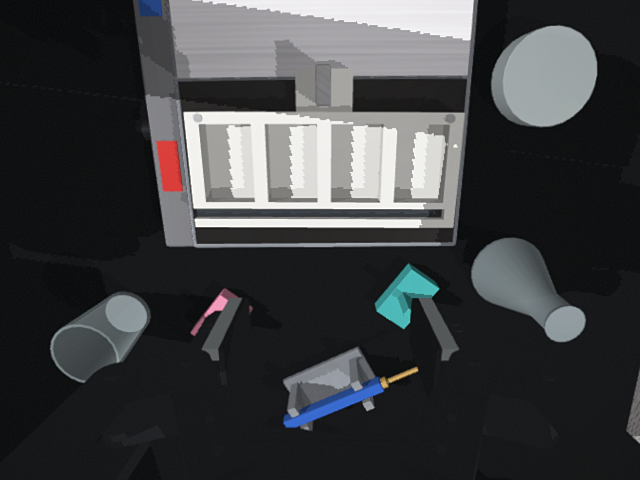

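View pics/s30.png

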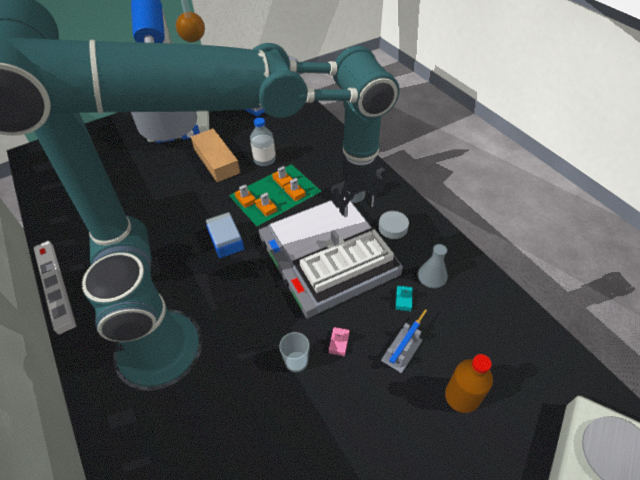

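```bash
python3 - <<'E'
from h import *
np.set_printoptions(precision=4,suppress=True)
crop('w30.png',130,60,500,260,2.1,'a.png')
c=load('w30.png')
def fit(P,z):
    q=np.array([atz(c,u,v,z)[:2] for u,v in P]); d=q[1]-q[0]; e=q[2]-q[3]
    print(q.mean(0),np.degrees(np.arctan2(d[1],d[0])),np.degrees(np.arctan2(e[1],e[0])),np.linalg.norm(d),np.linalg.norm(q[1]-q[2])); return q.mean(0)
m=fit([(184,113),(467,113),(454,227),(196,228)],.076); h=fit([(178,79),(469,77),(456,243),(195,243)],.05)
a=np.radians(-4.4);r=m-h;print(r[0]*np.cos(a)+r[1]*np.sin(a),-r[0]*np.sin(a)+r[1]*np.cos(a))
c=snap('side','s31.png'); crop('s31.png',220,150,340,230,6,'b.png')
crop('s31.png',370,290,450,380,6,'d.png')
E
```

```text
[ 0.5545 -0.0635] -4.4670671971152 -4.186099844563918 0.2454107331519351 0.10303151883613074
[ 0.5537 -0.0604] -4.118683561680108 -4.410335992951035 0.2646801479800525 0.1592726938029409
0.001035646272698791 -0.003053316550940096
```

View pics/a.png

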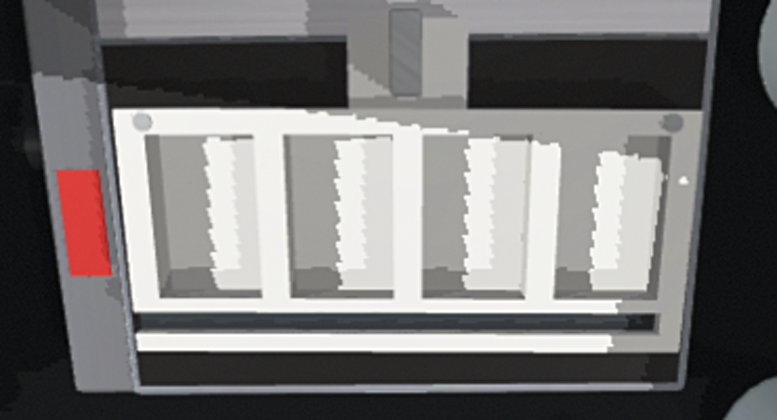

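View pics/b.png

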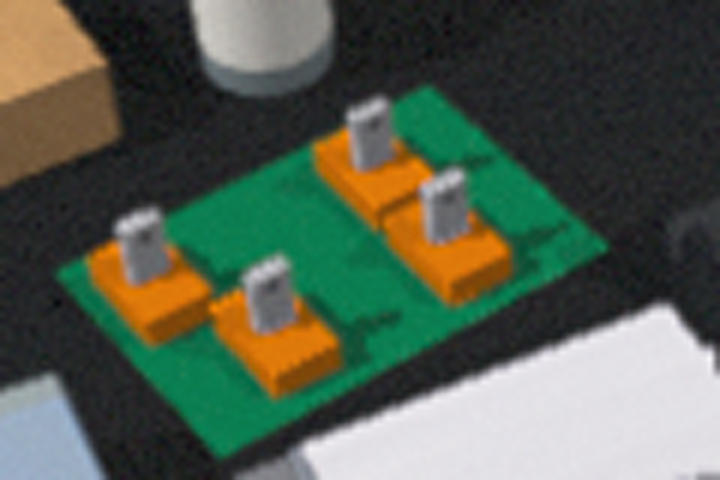

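View pics/d.png

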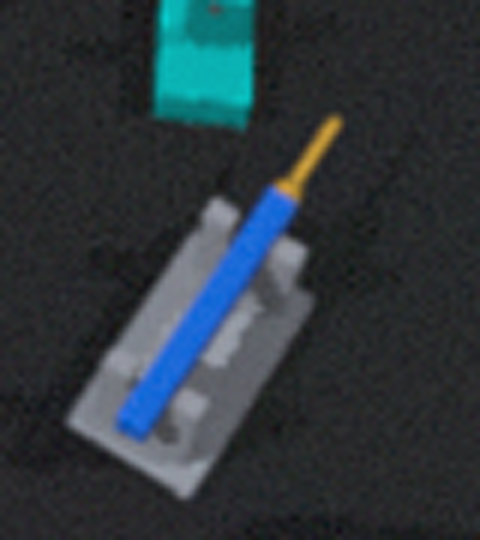

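```bash
python3 - <<'E'
from h import *
print(finish_job())
E
```

```text
the job is handed in; nothing more can be done
None
```

I've handed the job in with every step carried out, at about 62 s on the clock. `finish_job()` gives no verdict, so whether it passed isn't confirmed.

- **Slide to the cold plate:** I slid the mould there by its handle. It ended about 2 mm off the plate's centre, square to it to within about 0.5°.
- **Pick:** I drew its tip along the groove from x = +100 to -101 mm at about 3 cm/s. It stayed centred and about 3.5 mm above the groove floor, with no noticeable contact force. The last side picture shows the pick back in both notches of its rest.
- **Castings:** all four stand upright on the mat. One was knocked about 3.5 cm aside while I was fetching the last casting. I measured it about 97 mm from the mat's centre in x (limit 112 mm), wholly on the mat, so I left it there.
- **Slide back to the hot plate:** the mould lies about 1 mm (x) and 3 mm (y) off its centre, also square to within about 0.5°. The gripper is clear of everything, and the bottles, glassware and boxes look untouched.

No check failed. The largest disagreement was in the early position measurements of the plates, 3–5 mm between the top and wrist cameras, and I went with the wrist camera.

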